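Seat the vial carrier on the shaker's locating pins

ROBOT

A 6-joint arm with a two-finger parallel gripper is mounted at the origin on the work surface. World frame = base frame: x ahead of the robot, y to its left, z up, the work surface at z = 0. Lengths are in mm, angles in rad, forces in N, time in s.
With the tool pointing down it reaches from about 400 to 925 mm from the base axis. Payload 12.5 kg.
Tool frame: the origin (TCP) lies at the very end of the fingers, on their centre line; the grasp point (between the pads) lies 19 mm behind it (env.tcp_to_grasp is the distance from the TCP to the grasp point, in mm); z points along the fingers, x is the direction in which the jaws open and shut, and the axes are right-handed (so a half turn about z gives the same grasp; the last joint's range is limited). The gripper opens to 95 mm and grips with 3 to 60 N. Pads are 20 mm wide; open, the fingers measure 119 mm over their backs; the gripper's body (75 mm by 180 mm) begins 59 mm behind the grasp point.
Start: joints at [-1.214, 0.491, 1.559, -0, 1.092, -0.106], TCP at [279.06, -559.263, 190.461] pointing down, gripper open.
Joint ranges: [-3.1, 3.1], [-0.84, 2.19], [0.05, 2.79], [-1.13, 4.28], [0.06, 2.93], [-2.69, 2.69]. Speed limits (rad/s): [2.22, 2.22, 2.79, 3.14, 3.14, 3.14].

INTERFACE

Orientations are given as [roll, pitch, yaw] about the fixed x, y, z axes, in that order (R = Rz(yaw) Ry(pitch) Rx(roll)).
In Python, from cell import env, vision, job gives the robot as it stands.
- The arm moves only by the shell command python3 -m pendant 'ROWS' [OPENING]. ROWS is JSON, a list of rows, each a list of 4 numbers: the shift along the tool's x, y, z in mm, then the turn about the tool's z in degrees. In form: [[tx, ty, tz, turn], ...]. A call has 1 to 8 rows; each row is the pose to reach, as a shift and turn from the pose measured when the call began, along the tool's axes at that moment; what a row does not reach only later rows make up. A row lasts 1/8 s, in which the tool goes at most 62.5 mm and 10.7 degrees, less where a joint would pass 70% of its speed; a pose out of reach is approached as far as the arm can. A call with a gripper value outside its range is refused whole. OPENING is the closure, from 0 (fully open) to 1 (shut), set as the call begins (- or left out, the last holds). The fingers move at their own pace and stop on an object; the grip force is fixed at half the most. Time passes only in rows, so rows that repeat a pose let the fingers close. It gives the time, the measured TCP pose, the force and the opening at its end, in the units of the state.
- env.state(): the state, without advancing time (a new reading comes with each control period).
- vision.read_camera(name): name is "scene" or "top"; returns a dict with "pixels" (400x640x3 uint8, red, green, blue), "intrinsics" (3x3 intrinsics, pixels), "R" (3x3) and "t" (3): a world point X has camera coordinates R X + t. Camera axes: x right, y down, z forward; pixel columns grow to the right and rows downward; lengths in mm; the calibration is good to about 2 mm. A picture is of the moment at which its call begins. There is no depth.
- job.job_done(): hands the job in, once; it reports no verdict.
Trained networks look in a picture, given as the dict that the camera call returned (one of the last four; its "shot" number tells which), for a name from the list of things; names that differ only in an ending like _2 or _b are one class to them, and where a whole thing is asked for, a point or a joint stands for the part that bears it (a point fixed in the world has none). Each returns a list of dicts, best first, with "confidence" (0 to 1); they miss things now and then, are a little off and sometimes report something else, mostly with a low value. They report only what shows in the picture. A call takes as long as a camera call. They do not tell look-alikes from the thing itself.
- vision.find_in(picture, query): "at" ([x, y, z] in mm, in the coordinates of the camera as it stood for that picture, good to about 4 mm: the middle of the surface that is visible of it).
- vision.regions_of(picture, query): "pixels" (400x640 bool, what is visible of it).
The state is a dict: "t": time; "joints": joint angles; "qvel": joint speeds; "tau": joint torques, N m; "eef_pos": TCP position; "tcp_rot": TCP orientation; "ft_force": force on the tool from outside, world axes, zero at the start; "moment": the same for the moment, N m; "opening": opening from 0.0 (shut) to 1.0 (fully open).
Only numpy, scipy, OpenCV 4.12 (cv2) and the standard library are available. Lean on these libraries where they do the work, as an engineer would, in place of code of your own. Each camera call takes 0.05 s, during which the arm holds its last target.

TASK

The blue vial carrier has been put down crooked on the shaker, riding up on the two brass locating pins. Nudge the plate sideways with the fingertips, without picking it up or lifting it, until both its holes drop over the pins and it lies flat on the platform, then take the hand away. Leave the cup, the bottle and the amber jar standing where they are.

Things in the scene. Friction and masses are not known exactly. Their poses are not given: they have to be found in the camera images.
- shaker: fixed white bench shaker, 300 mm (its x) by 320 mm (its y), with a flat grey platform as its top, 60 mm above the table; the platform ends 10 mm short of the case's far (+x) edge. It does not move. Origin: centre of its underside, on the table; z up, +x away from the robot at zero yaw; it may stand turned by up to 0.32 rad
- pin_left (a point): foot of one of two upright brass locating pins fixed in the platform, at platform height; shaker frame (20, +50, 60) mm. Each pin is 10 mm thick and 10 mm high, its upper 5 mm a half ball
- pin_right (a point): foot of the other brass pin, the same, shaker frame (20, -50, 60) mm
- carrier: loose blue plate, 160 mm (its x) by 150 mm (its y), 10 mm thick, 0.3 to 0.6 kg. Six capped amber vials are fixed in it: plate x -45 and -8, y -36, 0, 36 mm, 22 mm across, tops 37 mm above the plate. It slides easily (friction about 0.35) when pushed at its edges. Origin: centre of its underside. Seated, it lies flat on the platform, axes parallel to the shaker's, origin over the shaker's origin and 60 mm above the table
- carrier_mid (a point): the same point and axes as the plate's origin. At the start the plate is tilted about 0.08 rad: its near (-x) edge rests on the platform, its far part on the tips of the pins. It lies 24 to 45 mm short of its place, towards the robot (shaker -x), up to 22 mm off to either side, and turned up to 0.14 rad from the shaker
- hole_left (a point): centre, at the underside, of one of the plate's two 13 mm through holes; plate frame (20, +50, 0) mm; belongs over pin_left
- hole_right (a point): centre, at the underside, of the other 13 mm hole; plate frame (20, -50, 0) mm; belongs over pin_right
- cup: white sample cup with a blue lid, 52 mm across, 65 mm tall, standing loose on the table beside the shaker; leave it alone. Origin: centre of its underside, z up
- bottle: white bottle with a blue cap and a paper label, 60 mm across, 130 mm tall, standing loose on the table beside the shaker; leave it alone. Origin: centre of its underside, z up
- amber: small amber jar with a black lid and a paper label, 48 mm across, 75 mm tall, standing loose on the table beside the shaker; leave it alone. Origin: centre of its underside, z up
Not all that is in view belongs to the job. Several things have the shape of the carrier; the one meant has the colours described above.

How it is judged (in metres and radians):
At the end, for the whole second after the job is handed in: the plate lies flat on the platform (underside within 1.5 mm of it, tilt under 0.02 rad), each hole centre within 4 mm of its pin's axis, at rest (horizontal distance between hole_left and pin_left below 0.004 m and horizontal distance between hole_right and pin_right below 0.004 m and z of carrier_mid in the frame of shaker between 0.0575 and 0.0615 m and angle between carrier_mid's own z axis and vertical below 0.02 rad and linear speed of carrier below 0.01 m/s); the robot touches nothing.
It fails at once if the carrier plate is lifted: its centre comes more than 22 mm above the platform (height (world z) of carrier_mid above 0.082 m).
It fails at once if the carrier plate is tipped by more than 0.25 rad (angle between carrier_mid's own z axis and vertical above 0.25 rad).
It fails at once if the cup is shifted by more than 20 mm or tipped (distance of cup from where it was at the start of the episode above 0.02 m or angle between cup's own z axis and vertical above 0.3 rad).
It fails at once if the bottle is shifted by more than 20 mm or tipped (distance of bottle from where it was at the start of the episode above 0.02 m or angle between bottle's own z axis and vertical above 0.3 rad).
It fails at once if the amber jar is shifted by more than 20 mm or tipped (distance of amber from where it was at the start of the episode above 0.02 m or angle between amber's own z axis and vertical above 0.3 rad).
It also fails if it takes over 54 s, if anything falls off the work surface, if the arm or the gripper's body presses on something with over 40 N, if the wrist force passes 120 N, or if a joint passes its speed limit or range.

## Working session

There is one attempt and no reset: what is moved stays moved. The work goes in short steps, Python scripts to look and compute and a shell command to move; the robot and the scene stay as the last step left them, time stands still between calls to the robot, and variables do not carry over. Pictures are saved under pics/ and viewed, and the job is handed in when it is done.

```bash
ls; mkdir -p pics; python3 - <<'E'
from cell import env, vision, job
import cv2,numpy as np
s=env.state();print(s)
for n in ("scene","top"):
    p=vision.read_camera(n)
    cv2.imwrite(f"pics/{n}0.png",p["pixels"][:,:,::-1])
    print(n,p["intrinsics"],p["R"],p["t"],p["shot"])
    for q in ("shaker","carrier","cup","bottle","amber","hole_left","hole_right","pin_left"):
        try:
            r=vision.find_in(p,q)
            for d in r[:4]:
                X=np.array(p["R"]).T@(np.array(d["at"])-np.array(p["t"]))
                print(q,round(d["confidence"],2),X.round(1))
        except Exception as e: print(q,e)
E
```

```text
pics
{'t': 0.0, 'joints': array([-1.21361956e+00,  4.91551938e-01,  1.55949322e+00, -2.58313997e-05,
        1.09170805e+00, -1.05609246e-01]), 'qvel': array([ 0.00108387,  0.00130633, -0.00063427,  0.00119669, -0.00062484,
        0.00156608]), 'tau': array([ 1.00786448e-03, -6.12632632e+01, -2.58189315e+01,  6.92911260e-02,
        4.80911310e-02, -6.23515575e-05]), 'eef_pos': array([ 278.93146512, -558.97350424,  189.85143271]), 'tcp_rot': array([-3.14149310e+00,  1.15650247e-03, -1.10799833e+00]), 'ft_force': array([-0.48479168, -0.89793221,  0.84464553]), 'moment': array([-0.00128484,  0.02889252,  0.01052744]), 'opening': 0.9979361850814975}
scene [[436.78602177   0.         318.16901602]
 [  0.         436.78602177 195.46919983]
 [  0.           0.           1.        ]] [[ 3.20074282e-03  9.99985806e-01 -4.25939600e-03]
 [ 6.31149635e-01 -5.32399318e-03 -7.75642826e-01]
 [-7.75654494e-01 -2.05683021e-04 -6.31157717e-01]] [ -28.40981248 -228.26986381 1462.0835548 ] 1
shaker 0.77 [665.9 -32.   57.6]
carrier 0.94 [261.7 243.4  10.4]
carrier 0.86 [551.3 -19.6  75.3]
carrier 0.65 
[... 466 characters left out ...]
  200.39064259]
 [  0.           0.           1.        ]] [[ 0.00737864 -0.99994257 -0.00777258]
 [-0.99819611 -0.00690218 -0.05963962]
 [ 0.05958255  0.00819862 -0.99818971]] [ 55.47132051 468.77160836 980.75739853] 2
shaker 0.62 [626.  -46.2  63.1]
carrier 0.79 [616.8 334.1  10.9]
carrier 0.68 [248.1 237.   15.3]
carrier 0.56 [542.5 -19.7  75.2]
bottle 0.57 [ 501.2 -266.7   87.2]
amber 0.79 [479.1 163.8  71.3]
hole_left 0.9 [618.1 327.3  16.3]
hole_left 0.74 [247.6 242.6   9.6]
hole_left 0.57 [541.3 -19.7  75.5]
hole_right 0.84 [539.5 -21.9  80.5]
hole_right 0.7 [614.  324.2  11.3]
hole_right 0.69 [246.5 242.9  10.6]
hole_right 0.61 [ 500.9 -264.8   89.3]
pin_left 0.84 [623.9 -49.1  60.5]
```

View pics/scene0.png

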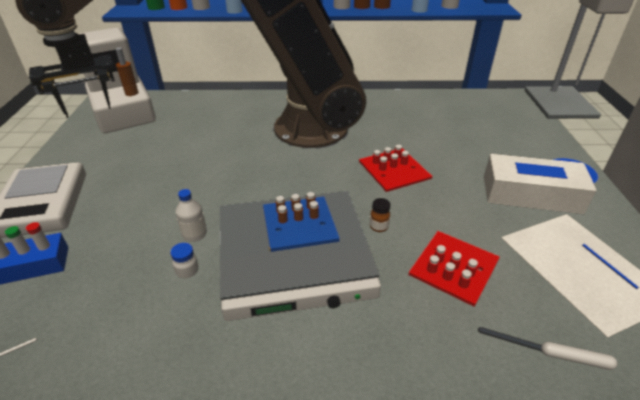

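View pics/top0.png

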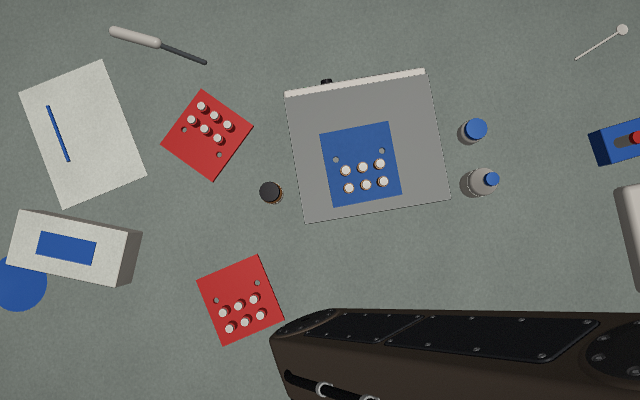

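The blue plate at top-view px (360,163), on the shaker, is the one that fits. The red plates at (206,135) and (240,300) are look-alikes lying on the table. I'll confirm with an enlarged crop and extract the outlines.

```bash
python3 - <<'E'
from cell import env, vision, job
import cv2,numpy as np
p=vision.read_camera("top");im=p["pixels"]
np.savez("top0.npz",im=im,K=p["intrinsics"],R=p["R"],t=p["t"])
q=vision.read_camera("scene")
np.savez("scene0.npz",im=q["pixels"],K=q["intrinsics"],R=q["R"],t=q["t"])
c=im[55:235,260:500]; cv2.imwrite("pics/crop0.png",cv2.resize(c,None,fx=3.3,fy=3.3,interpolation=cv2.INTER_CUBIC)[:,:,::-1])
c=q["pixels"][170:330,150:450]; cv2.imwrite("pics/crop1.png",cv2.resize(c,None,fx=2.6,fy=2.6,interpolation=cv2.INTER_CUBIC)[:,:,::-1])
E
```

```text
(no output)
```

View pics/crop0.png

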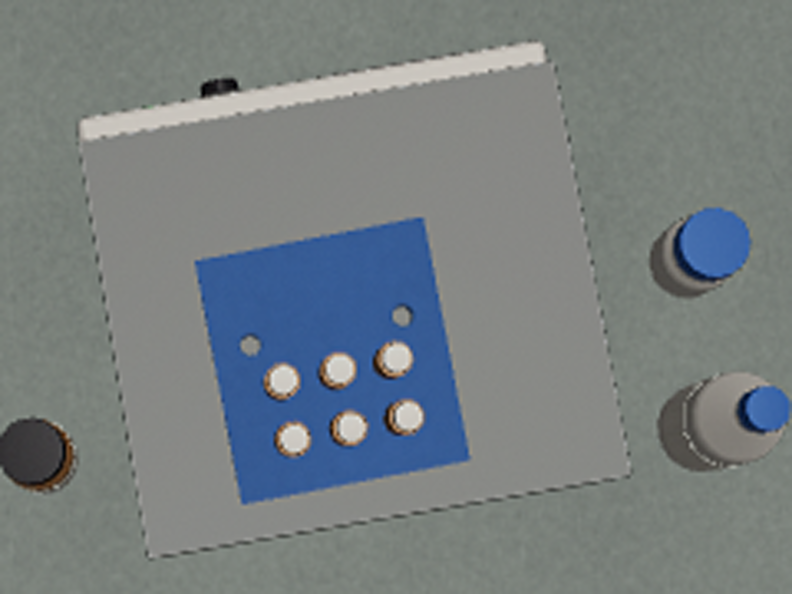

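View pics/crop1.png

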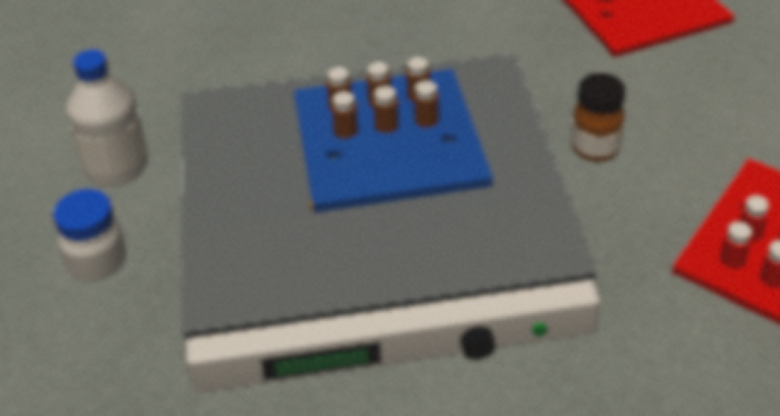

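```bash
cat > h.py <<'E'
import cv2,numpy as np
from scipy.optimize import least_squares
from scipy.ndimage import map_coordinates
def load(f):
    d=np.load(f);return d["im"],d["K"],d["R"],d["t"]
def proj(X,K,R,t):
    c=np.atleast_2d(X)@R.T+t; u=c@K.T; return u[:,:2]/u[:,2:]
def back(uv,z,K,R,t):
    uv=np.atleast_2d(uv); r=np.c_[uv,np.ones(len(uv))]@np.linalg.inv(K).T@R
    o=-R.T@t; return o+r*((z-o[2])/r[:,2])[:,None]
def platemask(im,roi=(70,215,295,445)):
    a=im.astype(int); m=((a[:,:,2]-a[:,:,0])>50)
    o=np.zeros_like(m);o[roi[0]:roi[1],roi[2]:roi[3]]=m[roi[0]:roi[1],roi[2]:roi[3]]
    n,l,st,_=cv2.connectedComponentsWithStats(o.astype(np.uint8))
    return (l==1+np.argmax(st[1:,4])) if n>1 else o
def edgepts(score,A,B,n=60,half=5,trim=.08):
    """subpixel crossing of strongest |gradient| of score along normals of segment A-B"""
    A,B=np.array(A,float),np.array(B,float);d=(B-A)/np.linalg.norm(B-A);nn=np.array([-d[1],d[0]])
    s=np.arange(-half,half+.01,.25);out=[]
    for f in np.linspace(trim,1-trim,n):
        P=A+f*(B-A);Q=P+s[:,None]*nn
        v=map_coordinates(score,[Q[:,1],Q[:,0]],order=1)
        g=np.abs(np.gradient(v)); g[g<.6*g.max()]=0
        out.append(P+nn*(g*s).sum()/g.sum())
    return np.array(out)
def line(P):
    vx,vy,x,y=cv2.fitLine(P.astype(np.float32),cv2.DIST_HUBER,0,.01,.01).ravel();return np.array([x,y]),np.array([vx,vy])
def inter(a,b):
    (p,d),(q,e)=a,b;s=np.linalg.solve(np.c_[d,-e],q-p);return p+s[0]*d
def quad(score,C,**k):
    L=[line(edgepts(score,C[i],C[(i+1)%4],**k)) for i in range(4)]
    return np.array([inter(L[i-1],L[i]) for i in range(4)])
E
python3 - <<'E'
from h import *
im,*c=load("top0.npz")
a=im.astype(float)
# saturation-like: table greenish vs neutral gray
for uv in [(250,60),(470,90),(300,150),(430,150),(350,90)]: print(uv,im[uv[1]-2:uv[1]+3,uv[0]-2:uv[0]+3].mean((0,1)).round())
sc=cv2.GaussianBlur(a[:,:,0]-a[:,:,1],(0,0),1.0)
C=np.array([(80,118),(543,42),(630,476),(150,558)])/3.3+[260,55]
q=quad(sc,C); print("shaker quad",C.round(1),q.round(2))
W=back(q,60,*c);print(W.round(1)); 
for i in range(4): print(np.linalg.norm(W[i]-W[i-1]))
m=platemask(im);print(m.sum())
C2=np.array([(195,261),(423,217),(469,459),(242,503)])/3.3+[260,55]
sb=cv2.GaussianBlur(a[:,:,2]-a[:,:,0],(0,0),.7)
q2=quad(sb,C2);print(q2.round(2))
np.savez("q.npz",sh=q,pl=q2)
E
```

```text
(250, 60) [120. 126. 120.]
(470, 90) [121. 128. 121.]
(300, 150) [135. 135. 133.]
(430, 150) [136. 136. 134.]
(350, 90) [133. 134. 131.]
shaker quad [[284.2  90.8]
 [424.5  67.7]
 [450.9 199.2]
 [305.5 224.1]] [[282.03  90.73]
 [425.87  65.89]
 [451.24 199.05]
 [304.51 224.17]]
[[ 705.3  151.    60. ]
 [ 762.2 -163.5   60. ]
 [ 470.4 -216.1   60. ]
 [ 414.2   98.9   60. ]]
295.7496256450669
319.56422440948245
296.47767558668926
319.88571588554777
4555
[[318.49 133.63]
 [387.79 120.2 ]
 [402.02 193.98]
 [332.86 207.49]]
```

```bash
python3 - <<'E'
from h import *
im,K,R,t=load("top0.npz");c=(K,R,t);print("cam",-R.T@t)
a=im.astype(float)
sc=cv2.GaussianBlur(a[:,:,0]-a[:,:,1],(0,0),1.0); g=cv2.GaussianBlur(a.sum(2)/3,(0,0),.7)
d=np.load("q.npz");q=d["sh"];q2=d["pl"]
def wpts(P):return back(P,60,*c)[:,:2]
f=edgepts(g,np.array((82,138))/3.3+[260,55],np.array((545,63))/3.3+[260,55],half=2)
f2=edgepts(sc,q[0],q[1],half=3)
f3=edgepts(g,q[0],q[1],half=3)
r=edgepts(sc,q[1],q[2],half=3,trim=.12);n=edgepts(sc,q[2],q[3],half=3);l=edgepts(sc,q[3],q[0],half=3,trim=.12)
r2=edgepts(g,q[1],q[2],half=3,trim=.12);n2=edgepts(g,q[2],q[3],half=3);l2=edgepts(g,q[3],q[0],half=3,trim=.12)
def res(p,sep=False):
    x,y,th=p;M=np.array([[np.cos(th),-np.sin(th)],[np.sin(th),np.cos(th)]])
    lo=lambda P:(wpts(P)-[x,y])@M
    o=[lo(f)[:,0]-140,lo(r)[:,1]+160,lo(n)[:,0]+150,lo(l)[:,1]-160]
    if sep: print([ (round(v.mean(),2),round(v.std(),2)) for v in o], "far case",lo(f2)[:,0].mean(),lo(f3)[:,0].mean(),"grey r n l",lo(r2)[:,1].mean(),lo(n2)[:,0].mean(),lo(l2)[:,1].mean())
    return np.concatenate(o)
s=least_squares(res,[590,-33,-.178],loss="soft_l1");print(s.x);res(s.x,True)
sx,sy,sth=s.x
# plate pose: corners+vial tops+holes
edges=[edgepts(cv2.GaussianBlur(a[:,:,2]-a[:,:,0],(0,0),.7),q2[i],q2[(i+1)%4],half=3) for i in range(4)]
def Rm(th,tl):
    cz,s_=np.cos(th),np.sin(th);cy,sy_=np.cos(tl),np.sin(tl)
    return np.array([[cz,-s_,0],[s_,cz,0],[0,0,1]])@np.array([[cy,0,-sy_],[0,1,0],[sy_,0,cy]]) # +tl: +x side up
T=np.array([[80,75,10],[80,-75,10],[-80,-75,10],[-80,75,10]],float)
B=T*[1,1,0]
def resp(p,sep=False):
    x,y,th,tl=p
    M=Rm(th,tl); z=60+80*np.sin(tl)
    up=proj(T@M.T+[x,y,z],*c)
    o=[]
    # top corner lines
    for i in range(4):
        A,Bb=up[i],up[(i+1)%4];dd=(Bb-A)/np.linalg.norm(Bb-A);o.append((edges[i]-A)@np.array([-dd[1],dd[0]]))
    if sep: print([(round(v.mean(),2),round(v.std(),2)) for v in o])
    return np.r_[np.concatenate(o),(tl-.08)*500]
s2=least_squares(resp,[542,-20,-.18,.08]);print(s2.x);resp(s2.x,True)
x,y,th,tl=s2.x
M=Rm(th,tl)
Ms=np.array([[np.cos(sth),-np.sin(sth)],[np.sin(sth),np.cos(sth)]])
z=60+80*np.sin(tl)
print("plate in shaker",(np.array([x,y])-[sx,sy])@Ms,"yaw rel",th-sth)
for h,pn in (([20,50,10],[20,50]),([20,-50,10],[20,-50])):
    w=M@h+[x,y,z];print("hole world top",w,"pix",proj(w,*c),"pin world",Ms@pn+[sx,sy])
np.savez("poses.npz",s=s.x,p=s2.x)
E
```

```text
cam [ 409.08066567   50.66282267 1007.37046331]
[ 5.85412204e+02 -3.29107431e+01  1.76675395e-01]
[(np.float64(-4.64), np.float64(0.46)), (np.float64(0.17), np.float64(0.3)), (np.float64(4.6), np.float64(0.33)), (np.float64(-0.18), np.float64(0.33))] far case 150.83234419948394 149.5478481320144 grey r n l -159.3919461855098 -144.05582957721467 159.30840785209256
[ 5.43698085e+02 -1.91777974e+01  2.00180022e-01  7.97911916e-02]
[(np.float64(0.08), np.float64(0.07)), (np.float64(0.01), np.float64(0.08)), (np.float64(0.08), np.float64(0.08)), (np.float64(0.01), np.float64(0.09))]
plate in shaker [-38.65110362  20.8507488 ] yaw rel 0.023504627010007467
hole world top [552.51290212  33.62951149  77.93883888] pix [[335.42578282 159.14010704]] pin world [596.31298827  19.8260837 ]
hole world top [572.39747826 -64.37356822  77.93883888] pix [[381.60469491 150.13499307]] pin world [613.88875814 -78.61726201]
```

```bash
python3 - <<'E'
from h import *
d=np.load("poses.npz");sx,sy,th=d["s"]
Ms=np.array([[np.cos(th),-np.sin(th)],[np.sin(th),np.cos(th)]])
for f in ("top0.npz","scene0.npz"):
    im,K,R,t=load(f);print(f,"cam",-R.T@t)
    for yy in (-120,-100,100,120):
        xs=np.r_[np.arange(-156,-132,2),np.arange(126,170,2)]
        W=np.c_[np.c_[xs,np.full(len(xs),yy)]@Ms.T+[sx,sy],np.full(len(xs),60.)]
        uv=proj(W,K,R,t)
        v=map_coordinates(im.astype(float).mean(2),[uv[:,1],uv[:,0]],order=1)
        print(yy,[(int(x),int(k)) for x,k in zip(xs,v)])
E
```

```text
top0.npz cam [ 409.08066567   50.66282267 1007.37046331]
-120 [(-156, 121), (-154, 122), (-152, 121), (-150, 123), (-148, 124), (-146, 97), (-144, 101), (-142, 134), (-140, 136), (-138, 136), (-136, 136), (-134, 135), (126, 132), (128, 132), (130, 132), (132, 131), (134, 146), (136, 174), (138, 196), (140, 196), (142, 196), (144, 196), (146, 197), (148, 183), (150, 133), (152, 109), (154, 119), (156, 122), (158, 125), (160, 125), (162, 126), (164, 125), (166, 124), (168, 121)]
-100 [(-156, 125), (-154, 125), (-152, 124), (-150, 124), (-148, 124), (-146, 108), (-144, 134), (-142, 138), (-140, 136), (-138, 135), (-136, 135), (-134, 135), (126, 133), (128, 133), (130, 132), (132, 132), (134, 137), (136, 189), (138, 197), (140, 196), (142, 195), (144, 196), (146, 195), (148, 178), (150, 125), (152, 118), (154, 123), (156, 122), (158, 122), (160, 122), (162, 121), (164, 122), (166, 123), (168, 124)]
100 [(-156, 129), (-154, 129), (-152, 129), (-150, 130), (-148, 132), (-146, 123), (-144, 98), (-142, 134), (-140, 137), (-138, 136), (-136, 136), (-134, 137), (126, 131), (128, 131), (130, 13
[... 1673 characters left out ...]
, 99), (-136, 97), (-134, 97), (126, 99), (128, 99), (130, 98), (132, 97), (134, 91), (136, 80), (138, 75), (140, 86), (142, 122), (144, 158), (146, 180), (148, 189), (150, 191), (152, 193), (154, 192), (156, 192), (158, 192), (160, 189), (162, 183), (164, 168), (166, 148), (168, 127)]
120 [(-156, 117), (-154, 117), (-152, 116), (-150, 114), (-148, 112), (-146, 108), (-144, 105), (-142, 103), (-140, 100), (-138, 99), (-136, 99), (-134, 98), (126, 99), (128, 99), (130, 98), (132, 98), (134, 93), (136, 84), (138, 74), (140, 85), (142, 114), (144, 148), (146, 177), (148, 188), (150, 191), (152, 192), (154, 192), (156, 192), (158, 192), (160, 188), (162, 181), (164, 168), (166, 148), (168, 128)]
```

```bash
python3 - <<'E'
from h import *
im,*c=load("scene0.npz");k=im[225:260,255:350]
A=cv2.resize(k,None,fx=8,fy=8,interpolation=cv2.INTER_NEAREST)
d=np.load("poses.npz");sx,sy,th=d["s"]
Ms=np.array([[np.cos(th),-np.sin(th)],[np.sin(th),np.cos(th)]])
for pn in ([20,50],[20,-50]):
  for dx in (-4.5,0,6.5):
    w=np.r_[Ms@(np.array(pn)+[dx,0])+[sx,sy],65]; print(pn,dx,proj(w,*c))
cv2.imwrite("pics/z1.png",A[:,:,::-1])
a=im.astype(int); 
for r in range(240,254): print(r,[tuple(int(v) for v in a[r,x]) for x in range(267,275)])
E
```

```text
[20, 50] -4.5 [[314.64673836 238.50440313]]
[20, 50] 0 [[315.00097471 239.93084863]]
[20, 50] 6.5 [[315.51715671 242.00941991]]
[20, -50] -4.5 [[269.2819877 244.472675 ]]
[20, -50] 0 [[269.4763529  245.94137438]]
[20, -50] 6.5 [[269.75961154 248.08178733]]
240 [(93, 96, 101), (75, 89, 112), (51, 76, 124), (39, 76, 136), (34, 74, 138), (37, 76, 140), (36, 77, 141), (36, 76, 141)]
241 [(95, 97, 100), (79, 91, 109), (55, 80, 122), (40, 75, 135), (35, 73, 137), (36, 75, 140), (36, 77, 142), (37, 76, 140)]
242 [(93, 96, 98), (83, 92, 108), (62, 83, 121), (43, 78, 134), (38, 76, 139), (35, 76, 140), (37, 77, 142), (34, 76, 140)]
243 [(97, 100, 100), (86, 94, 106), (63, 82, 117), (44, 76, 132), (36, 75, 138), (35, 75, 140), (36, 77, 142), (37, 77, 140)]
244 [(97, 98, 98), (88, 94, 102), (70, 86, 117), (47, 78, 132), (37, 76, 138), (35, 75, 139), (36, 77, 140), (36, 77, 141)]
245 [(98, 97, 97), (92, 95, 101), (74, 88, 113), (51, 79, 130), (37, 75, 137), (36, 74, 138), (36, 77, 140), (33, 75, 137)]
246 [(99, 100, 97), (95, 96, 94), (81, 88, 104), (59, 80, 121), (38, 73, 132), (36, 75, 137), (
[... 166 characters left out ...]
9, 93), (102, 96, 84), (98, 90, 80), (74, 79, 91), (46, 66, 104), (32, 59, 105), (31, 58, 104), (29, 57, 101)]
249 [(99, 98, 93), (99, 95, 84), (91, 85, 72), (70, 71, 79), (43, 56, 85), (31, 50, 88), (28, 51, 88), (32, 52, 88)]
250 [(97, 97, 93), (98, 97, 88), (90, 84, 76), (75, 75, 78), (49, 58, 82), (38, 56, 87), (38, 57, 87), (42, 59, 87)]
251 [(98, 100, 96), (97, 97, 92), (93, 92, 88), (83, 85, 87), (66, 72, 85), (61, 71, 90), (62, 73, 91), (67, 75, 91)]
252 [(102, 101, 98), (97, 98, 95), (99, 98, 96), (93, 92, 93), (88, 89, 93), (88, 91, 96), (86, 89, 93), (89, 92, 96)]
253 [(99, 98, 96), (99, 100, 96), (98, 99, 96), (97, 98, 96), (98, 98, 96), (99, 100, 97), (98, 99, 98), (96, 98, 95)]
```

View pics/z1.png

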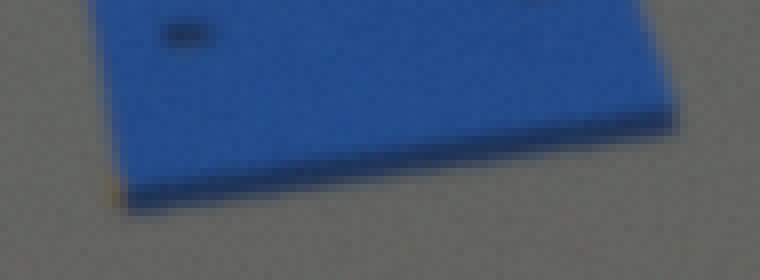

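```bash
python3 - <<'E'
from h import *
d=np.load("poses.npz");x,y,th,_=d["p"];sx,sy,sth=d["s"]
Ms=np.array([[np.cos(sth),-np.sin(sth)],[np.sin(sth),np.cos(sth)]])
def Rm(th,tl):
    cz,s_=np.cos(th),np.sin(th);cy,sy_=np.cos(tl),np.sin(tl)
    return np.array([[cz,-s_,0],[s_,cz,0],[0,0,1]])@np.array([[cy,0,-sy_],[0,1,0],[sy_,0,cy]])
for tl in (.07,.08):
    M=Rm(th,tl);z=60+80*np.sin(tl)
    T=np.array([[80,75,10],[80,-75,10],[80,-75,0],[80,75,0],[-80,-75,10],[20,-50,10],[20,50,10]],float)
    for f in ("top0.npz","scene0.npz"):
        im,*c=load(f);print(tl,f,proj(T@M.T+[x,y,z],*c).round(1).tolist())
im,*c=load("scene0.npz")
for dx in (0,3,6.5,9):
  for zz in (60,65,70):
    print(dx,zz,proj(np.r_[Ms@(np.array([20+dx,-55]))+[sx,sy],zz],*c).round(1))
im,*c=load("top0.npz")
print("top",[proj(np.r_[Ms@(np.array([20+dx,-55]))+[sx,sy],65],*c).round(1) for dx in (0,6)])
E
```

```text
0.07 top0.npz [[318.5, 133.7], [387.7, 120.2], [387.0, 121.0], [318.5, 134.3], [402.0, 194.1], [381.5, 150.2], [335.4, 159.2]]
0.07 scene0.npz [[338.2, 237.8], [268.8, 248.2], [269.2, 251.7], [338.2, 241.3], [261.4, 204.2], [277.1, 228.7], [321.1, 222.4]]
0.08 top0.npz [[318.5, 133.6], [387.8, 120.1], [387.1, 120.8], [318.5, 134.2], [402.0, 194.1], [381.6, 150.1], [335.4, 159.1]]
0.08 scene0.npz [[338.2, 237.2], [268.7, 247.6], [269.1, 251.2], [338.2, 240.7], [261.4, 204.2], [277.0, 228.3], [321.1, 222.0]]
0 60 [[267.3 247.9]]
0 65 [[267.2 246.2]]
0 70 [[267.  244.6]]
3 60 [[267.5 248.9]]
3 65 [[267.3 247.2]]
3 70 [[267.1 245.6]]
6.5 60 [[267.6 250. ]]
6.5 65 [[267.4 248.4]]
6.5 70 [[267.3 246.8]]
9 60 [[267.7 250.8]]
9 65 [[267.5 249.2]]
9 70 [[267.4 247.6]]
top [array([[389.7, 131.8]]), array([[389.2, 129.1]])]
```

```bash
cat >> h.py <<'E'
SO=np.array([585.41,-32.91]);STH=.1767
SO=SO+6*np.array([np.cos(STH),np.sin(STH)])
MS=np.array([[np.cos(STH),-np.sin(STH)],[np.sin(STH),np.cos(STH)]])
def state():
    from cell import env
    s=env.state();return s
def inS(s): return (s["eef_pos"][:2]-SO)@MS, s["eef_pos"][2]
def rows(sx,sy,z,rel=0.):
    s=state();yaw=s["tcp_rot"][2];W=MS@[sx,sy]+SO;d=np.r_[W,z]-s["eef_pos"]
    c,n=np.cos(yaw),np.sin(yaw)
    t=[d[0]*c+d[1]*n, d[0]*n-d[1]*c, -d[2]]
    dy=(STH-np.pi/2+rel)-yaw
    print("row",np.round(t,1),"turn",round(-np.degrees(dy),1)); p,zz=inS(s)
    print("now S",p.round(1),"z",zz.round(1),"yaw rel",round(yaw-STH+np.pi/2,4),"F",s["ft_force"].round(1),"t",s["t"],"open",round(s["opening"],2))
def Rm(th,tl):
    cz,s_=np.cos(th),np.sin(th);cy,sy_=np.cos(tl),np.sin(tl)
    return np.array([[cz,-s_,0],[s_,cz,0],[0,0,1]])@np.array([[cy,0,-sy_],[0,1,0],[sy_,0,cy]])
T4=np.array([[80,75,10],[80,-75,10],[-80,-75,10],[-80,75,10]],float)
def platefit(im,K,R,t,tilt=.075,free=False,skip=()):
    """tilt assumed (edges weak in it); returns shaker-frame pose"""
    c=(K,R,t);m=platemask(im,(55,235,285,455)).astype(np.uint8)
    h=cv2.convexHull(np.argwhere(m)[:,::-1].astype(np.int32))
    bx=cv2.boxPoints(cv2.minAreaRect(h))
    a=im.astype(float);sb=cv2.GaussianBlur(a[:,:,2]-a[:,:,0],(0,0),.7)
    def mod(p):
        x,y,th=p[:3];tl=tilt;M=Rm(th,tl);return proj(T4@M.T+[x,y,60+80*np.sin(tl)],*c)
    cen=back(bx.mean(0),70,*c)[0,:2]
    p=np.array([cen[0],cen[1],STH])
    s=least_squares(lambda p:np.array([np.min(np.linalg.norm(mod(p)-b,axis=1)) for b in bx]),p);p=s.x
    for _ in range(3):
        q=mod(p);E=[edgepts(sb,q[i],q[(i+1)%4],half=3) for i in range(4)]
        def res(p,sep=False):
            u=mod(p);o=[]
            for i in range(4):
                if i in skip: continue
                d=(u[(i+1)%4]-u[i]);d/=np.linalg.norm(d);o.append((E[i]-u[i])@np.array([-d[1],d[0]]))
            return [ (round(float(v.mean()),2),round(float(v.std()),2)) for v in o] if sep else np.concatenate(o)
        p=least_squares(res,p,loss="soft_l1",f_scale=.3).x
    S=(p[:2]-SO)@MS
    print("plate S x %.1f y %.1f yaw %.4f"%(S[0],S[1],p[2]-STH),"res",res(p,True)); return S,p[2]-STH
def look(name=None,tilt=.075,skip=()):
    from cell import vision
    p=vision.read_camera("top")
    if name: 
        k=p["pixels"][55:235,260:500];cv2.imwrite(f"pics/{name}.png",cv2.resize(k,None,fx=3.3,fy=3.3,interpolation=cv2.INTER_CUBIC)[:,:,::-1])
    return platefit(p["pixels"],p["intrinsics"],p["R"],p["t"],tilt,skip=skip)
E
python3 - <<'E'
from h import *
im,*c=load("top0.npz");platefit(im,*c)
rows(-56,124,150)
from cell import vision
# amber/bottle/cup in S frame from earlier
for n,w in (("amber",(490,168)),("bottle",(501,-266)),("cup",(630,-261))): print(n,((np.array(w)-SO)@MS).round())
E
```

```text
plate S x -44.6 y 20.8 yaw 0.0232 res [(0.05, 0.07), (-0.01, 0.09), (0.05, 0.08), (-0.01, 0.09)]
row [-467.3 -496.1   40.5] turn 16.4
now S [-400.1 -464.3] z 190.5 yaw rel 0.2861 F [-0.5  0.5 -0.2] t 1.0 open 1.0
amber [-65. 215.]
bottle [-130. -215.]
cup [  -2. -232.]
```

```bash
python3 -m pendant '[[-230,-245,0,8],[-230,-245,0,16.4],[-467,-496,0,16.4],[-467,-496,0,16.4],[-467,-496,0,16.4],[-467,-496,0,16.4],[-467,-496,0,16.4],[-467,-496,0,16.4]]' 1; python3 -c "
from h import *
rows(-56,124,150)"
```

```text
t: 2.0
eef_pos: [452.4, -88.2, 190.7]
tcp_rot: [-3.141, -0.001, -1.394]
ft_force: [1.5, 0.2, -0.3]
opening: 0.213
row [-155.1  -90.6   40.7] turn -0.0
now S [-146.7  -31. ] z 190.7 yaw rel -0.0003 F [ 1.5  0.2 -0.3] t 2.0 open 0.21
```

```bash
python3 -m pendant '[[-155,-91,40,0],[-155,-91,40,0],[-155,-91,40,0],[-155,-91,40,0],[-155,-91,40,0]]' 1; python3 -c "
from h import *
rows(-56,124,64)
look('p1')"
```

```text
t: 2.62
eef_pos: [514.6, 80.3, 150.7]
tcp_rot: [-3.141, -0.001, -1.394]
ft_force: [0.7, -0.3, -0.6]
opening: 0.005
row [-0.1  0.2 86.7] turn 0.0
now S [-55.8 123.9] z 150.7 yaw rel 0.0005 F [ 0.7 -0.3 -0.6] t 2.625 open 0.0
plate S x -43.9 y -11.7 yaw 0.0124 res [(0.26, 0.94), (0.25, 1.09), (-0.0, 0.73), (0.31, 1.05)]
```

View pics/p1.png

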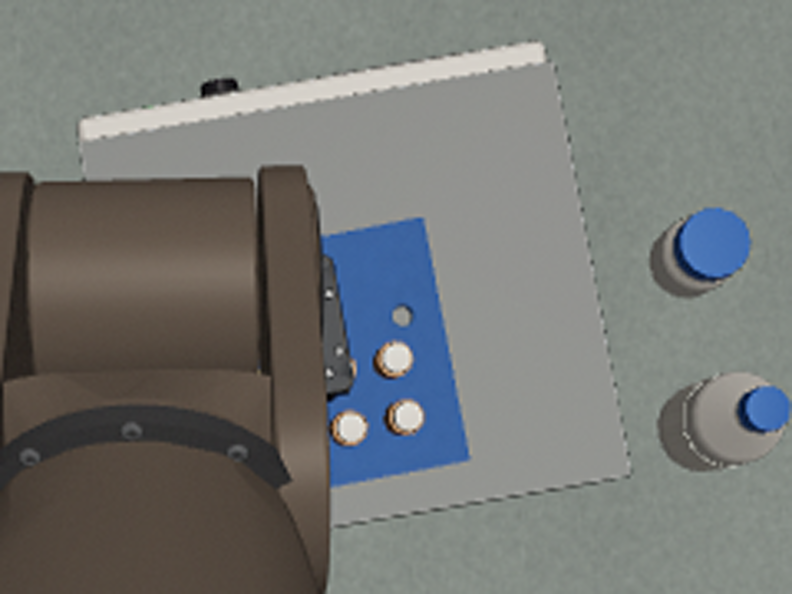

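```bash
cat >> h.py <<'E'
def pfit(im,K,R,t,seed,tilt=.075):
    """seed = (Sx,Sy,yaw) in shaker frame; uses only edge samples with blue inside / grey outside"""
    c=(K,R,t);a=cv2.GaussianBlur(im,(0,0),.7).astype(float);sb=a[:,:,2]-a[:,:,0]
    def mod(p):
        W=MS@p[:2]+SO;M=Rm(p[2]+STH,tilt);return proj(T4@M.T+[W[0],W[1],60+80*np.sin(tilt)],*c)
    def smp(ch,Q):return map_coordinates(ch,[Q[:,1],Q[:,0]],order=1)
    p=np.array(seed,float)
    for it,half in enumerate((9,5,3,3)):
        u=mod(p);E=[]
        for i in range(4):
            A,B=u[i],u[(i+1)%4];d=(B-A)/np.linalg.norm(B-A);nn=np.array([d[1],-d[0]]) 
            if nn@(u.mean(0)-A)>0: nn=-nn   # outward
            s=np.arange(-half,half+.01,.2);ok=[]
            for f in np.linspace(.04,.96,80):
                Q=A+f*(B-A)+s[:,None]*nn;v=smp(sb,Q)
                i0=smp(sb,Q[:1])[0];rgb=[smp(a[:,:,k],Q[-1:])[0] for k in range(3)]
                if i0<70 or max(rgb)-min(rgb)>14 or not 100<np.mean(rgb)<160: continue
                k=np.where((v[:-1]>50)&(v[1:]<=50))[0]
                if len(k)!=1: continue
                k=k[0];ss=s[k]+.2*(v[k]-50)/(v[k]-v[k+1]);ok.append(A+f*(B-A)+ss*nn)
            E.append(np.array(ok).reshape(-1,2))
        def res(p,sep=False):
            w=mod(p);o=[]
            for i in range(4):
                d=w[(i+1)%4]-w[i];d/=np.linalg.norm(d);o.append((E[i]-w[i])@np.array([-d[1],d[0]]))
            return [(len(v),round(float(v.mean()),2) if len(v) else None) for v in o] if sep else np.concatenate(o)
        p=least_squares(res,p,loss="soft_l1",f_scale=.3).x
    print("plate S x %.1f y %.1f yaw %.4f"%tuple(p),"edges far,-y,near,+y",res(p,True));return p
def look2(seed,name=None,tilt=.075):
    from cell import vision
    p=vision.read_camera("top")
    if name:
        k=p["pixels"][55:235,260:500];cv2.imwrite(f"pics/{name}.png",cv2.resize(k,None,fx=3.3,fy=3.3,interpolation=cv2.INTER_CUBIC)[:,:,::-1])
    return pfit(p["pixels"],p["intrinsics"],p["R"],p["t"],seed,tilt)
E
python3 -c "
from h import *
im,*c=load('top0.npz');pfit(im,*c,[-40,17,0.0])
look2([-40,17,0])"
python3 -m pendant '[[0,0,50,0],[0,0,87,0],[0,0,87,0]]'; python3 -c "
from h import *
rows(-56,109,64);look2([-44,21,.02])"
```

```text
plate S x -44.6 y 20.8 yaw 0.0233 edges far,-y,near,+y [(80, 0.14), (80, 0.08), (80, 0.14), (80, 0.08)]
plate S x -44.5 y 20.9 yaw 0.0232 edges far,-y,near,+y [(34, 0.11), (80, 0.0), (48, 0.08), (0, None)]
t: 3.1
eef_pos: [513.7, 78.1, 62.8]
tcp_rot: [3.139, -0.0, -1.398]
ft_force: [0.0, -0.5, 0.0]
opening: 0.005
row [12.9 -1.2 -1.2] turn -0.2
now S [-57.1 121.9] z 62.8 yaw rel -0.0036 F [ 0.  -0.5  0. ] t 3.1 open 0.01
plate S x -44.5 y 20.8 yaw 0.0233 edges far,-y,near,+y [(40, 0.08), (80, 0.0), (52, 0.06), (0, None)]
```

```bash
python3 -m pendant '[[8,0,-1,0],[12,0,-1,0],[15,0,-1,0],[18,0,-1,0],[21,0,-1,0],[24,0,-1,0],[24,0,-1,0]]'; python3 -c "
from h import *
rows(-56,87,64);look2([-44,14,.02])"
```

```text
t: 4.03
eef_pos: [518.8, 54.5, 65.3]
tcp_rot: [3.141, -0.001, -1.398]
ft_force: [-0.2, -0.4, 0.7]
opening: 0.004
row [10.8 -0.2  1.3] turn -0.2
now S [-56.2  97.8] z 65.3 yaw rel -0.0035 F [-0.2 -0.4  0.7] t 4.025 open 0.0
plate S x -44.6 y 20.8 yaw 0.0237 edges far,-y,near,+y [(19, 0.07), (80, 0.0), (31, 0.04), (0, None)]
```

```bash
python3 -m pendant '[[2,0,1,0],[4,0,1,0],[6,0,1,0],[6,0,1,0]]'; python3 -c "
from h import *
rows(-56,87,64);look2([-44,19,.02],'p2')"
```

```text
t: 4.58
eef_pos: [519.9, 48.6, 64.3]
tcp_rot: [3.141, -0.001, -1.398]
ft_force: [-0.2, 0.7, 0.4]
opening: 0.004
row [ 4.7 -0.2  0.3] turn -0.2
now S [-56.2  91.7] z 64.3 yaw rel -0.0036 F [-0.2  0.7  0.4] t 4.575 open 0.0
plate S x -44.6 y 20.8 yaw 0.0239 edges far,-y,near,+y [(14, 0.05), (80, 0.0), (26, 0.03), (0, None)]
```

View pics/p2.png

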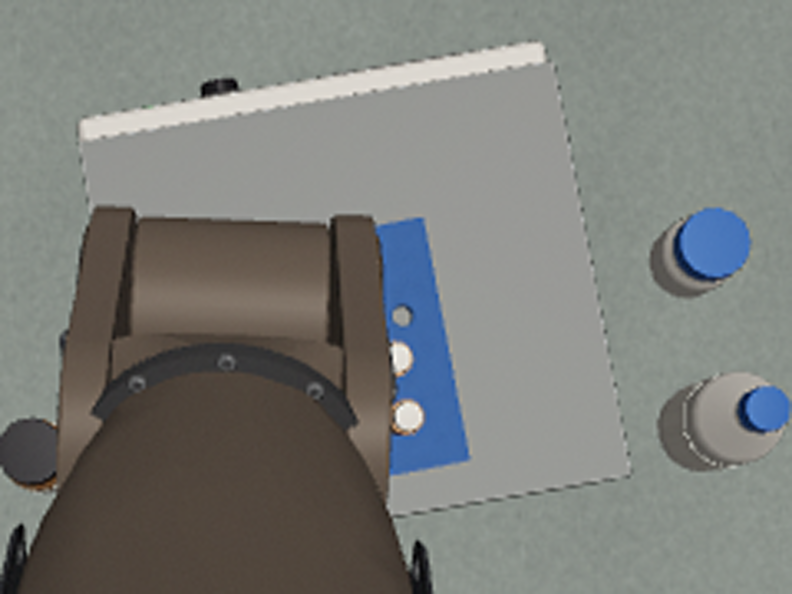

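```bash
python3 -c "
from h import *
from cell import vision
p=vision.read_camera('scene');k=p['pixels'][150:270,210:410]
w=np.array(state()['eef_pos']);print(proj(w,p['intrinsics'],p['R'],p['t']))
cv2.imwrite('pics/s2.png',cv2.resize(k,None,fx=4,fy=4,interpolation=cv2.INTER_CUBIC)[:,:,::-1])"
```

```text
[[327.46123989 216.78803097]]
```

View pics/s2.png

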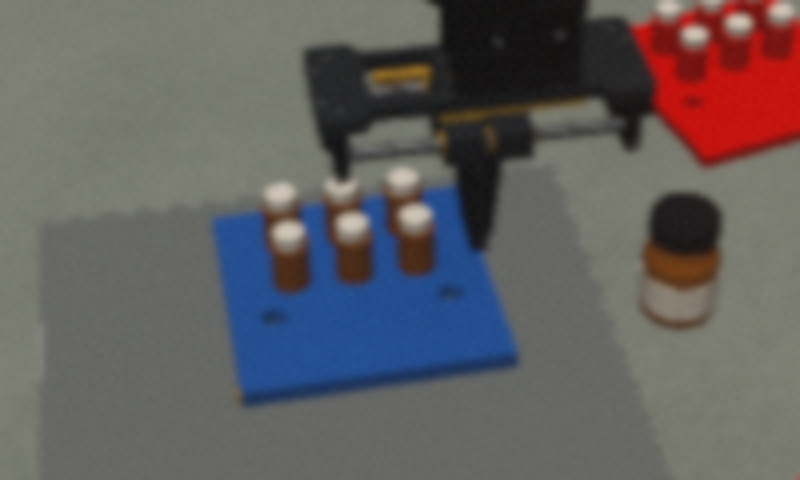

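```bash
python3 -m pendant '[[1,0,1,0],[2,0,1,0],[3,0,1,0],[4,0,1,0],[4,0,1,0]]'; python3 -c "
from h import *
rows(-56,87,64);look2([-44,19,.02])"
```

```text
t: 5.3
eef_pos: [520.6, 44.6, 63.3]
tcp_rot: [3.141, -0.001, -1.398]
ft_force: [0.2, -0.2, -0.0]
opening: 0.003
row [ 0.7 -0.2 -0.7] turn -0.2
now S [-56.2  87.7] z 63.3 yaw rel -0.0036 F [ 0.2 -0.2 -0. ] t 5.3 open 0.0
plate S x -44.6 y 20.8 yaw 0.0239 edges far,-y,near,+y [(11, 0.06), (80, 0.0), (23, 0.03), (0, None)]
```

```bash
python3 -c "
from h import *
from cell import vision
p=vision.read_camera('scene');c=(p['intrinsics'],p['R'],p['t']);k=p['pixels'][175:235,290:370]
w=np.array(state()['eef_pos']);print(proj(w,*c))
cv2.imwrite('pics/s3.png',cv2.resize(k,None,fx=10,fy=10,interpolation=cv2.INTER_CUBIC)[:,:,::-1])
M=Rm(STH+.0235,.075);W=MS@[-44.6,20.8]+SO
for x in (-80,-10,80):
  print(x,[proj(M@[x,75,z]+[*W,66],*c).round(1).tolist() for z in (0,10)])
"
```

```text
[[325.76375663 217.29737921]]
-80 [[[322.7, 199.3]], [[322.7, 196.0]]]
-10 [[[329.0, 216.3]], [[329.0, 212.8]]]
80 [[[338.2, 241.0]], [[338.2, 237.5]]]
```

View pics/s3.png

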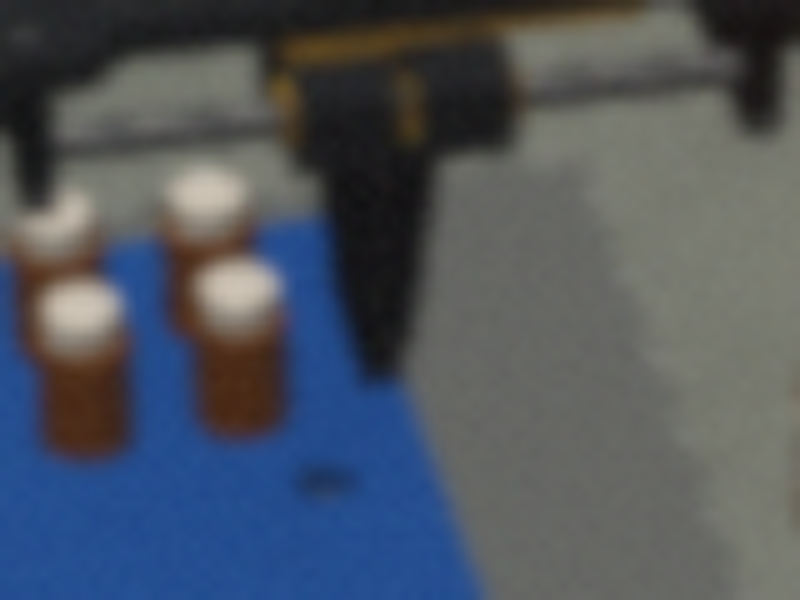

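```bash
python3 -c "
from h import *
from cell import vision
p=vision.read_camera('scene');c=(p['intrinsics'],p['R'],p['t'])
for z in (64,70,76,80):print(z,back([328.3,213.2],z,*c).round(1), ((back([328.3,213.2],z,*c)[0,:2]-SO)@MS).round(1))
s=state();print(s['joints'],s['eef_pos'],s['tcp_rot'],s['tau'].round(1),s['moment'].round(2))
"
```

```text
64 [[506.9  50.9  64. ]] [-68.5  96.3]
70 [[513.7  50.7  70. ]] [-61.9  94.9]
76 [[520.5  50.5  76. ]] [-55.3  93.5]
80 [[525.   50.4  80. ]] [-50.8  92.6]
[-4.04196947e-02  5.21694364e-01  1.93715876e+00 -8.17246347e-04
  6.82821432e-01  1.35781290e+00] [520.51038121  44.75073612  63.3096888 ] [ 3.14140345e+00 -4.86619597e-04 -1.39759851e+00] [ -0.  -54.4 -17.    0.   -0.1  -0. ] [ 0.08  0.06 -0.01]
```

```bash
python3 -c "
from h import *
for f in ('scene0.npz','top0.npz'):
  im,*c=load(f)
  e=np.array([278.93,-558.97,189.85]);y=-1.108;X=np.array([np.cos(y),np.sin(y),0])
  for d in (-59.5,-47.5,0,47.5,59.5):print(f,d,proj(e+d*X,*c))
im,*c=load('scene0.npz')
cv2.imwrite('pics/g0.png',cv2.resize(im[40:140,10:150],None,fx=5.5,fy=5.5,interpolation=cv2.INTER_CUBIC)[:,:,::-1])
"
```

```text
scene0.npz -59.5 [[114.69886519 114.11946409]]
scene0.npz -47.5 [[109.86054318 115.13833592]]
scene0.npz 0 [[ 90.35859216 119.24512926]]
scene0.npz 47.5 [[ 70.27873759 123.47361967]]
scene0.npz 59.5 [[ 65.1114288  124.56177076]]
top0.npz -59.5 [[632.03550229 315.2337172 ]]
top0.npz -47.5 [[637.86570908 312.30405559]]
top0.npz 0 [[660.91068023 300.72402597]]
top0.npz 47.5 [[683.90320767 289.17034916]]
top0.npz 59.5 [[689.70356943 286.25568459]]
```

View pics/g0.png

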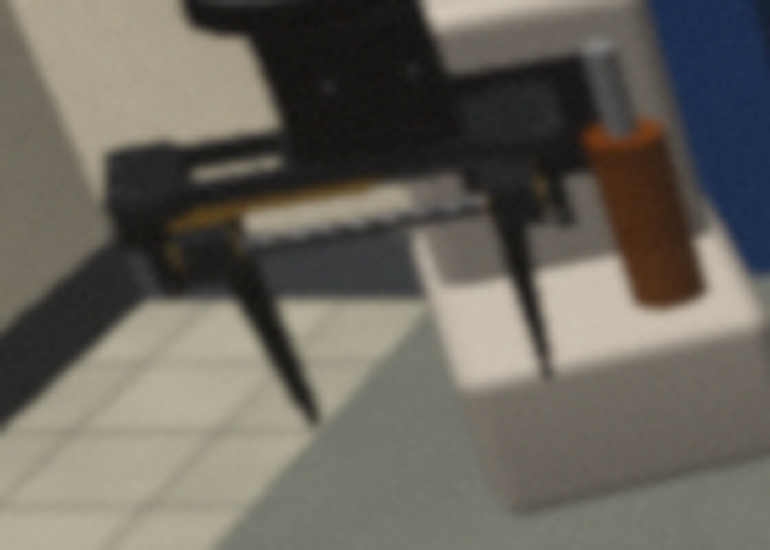

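```bash
python3 -m pendant '[[-34,0,-2,0],[-34,0,-2,0],[-34,0,-2,0],[-34,0,0,0],[-34,0,0.5,0]]'; python3 -c "
from h import *
rows(-56,122,60);look2([-44,20,.02])
from cell import vision
p=vision.read_camera('scene');c=(p['intrinsics'],p['R'],p['t']);k=p['pixels'][175:235,290:370]
w=np.array(state()['eef_pos']);print(proj(w,*c))
cv2.imwrite('pics/s4.png',cv2.resize(k,None,fx=10,fy=10,interpolation=cv2.INTER_CUBIC)[:,:,::-1])"
```

```text
t: 6.08
eef_pos: [514.7, 77.8, 62.6]
tcp_rot: [3.141, -0.0, -1.398]
ft_force: [-0.7, 0.9, 0.5]
opening: 0.004
row [-0.6 -0.1  2.6] turn -0.2
now S [-56.2 121.4] z 62.6 yaw rel -0.0041 F [-0.7  0.9  0.5] t 6.075 open 0.0
plate S x -44.6 y 20.8 yaw 0.0232 edges far,-y,near,+y [(40, 0.08), (80, 0.0), (52, 0.06), (0, None)]
[[339.89514968 215.76283811]]
```

View pics/s4.png

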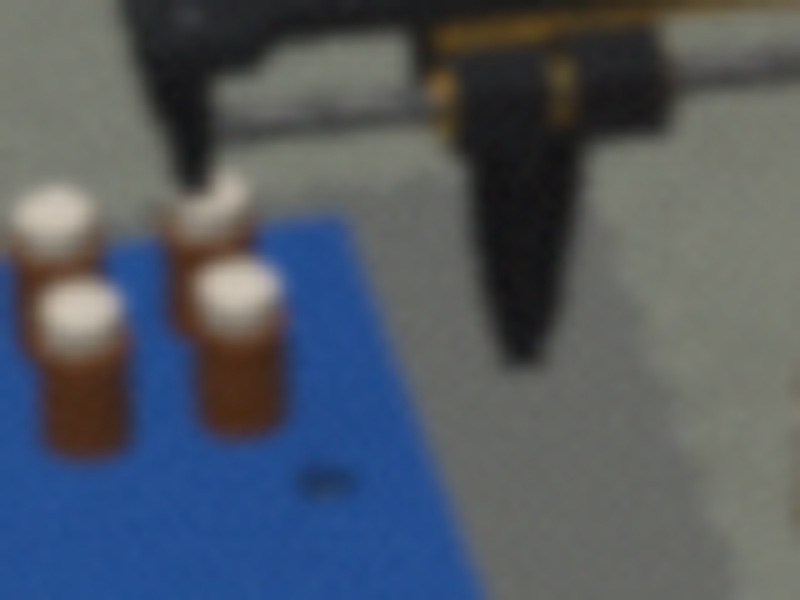

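```bash
python3 -m pendant '[[0,0,2,0],[0,0,4,0],[0,0,5,0],[0,0,5,0]]'
```

```text
t: 6.68
eef_pos: [514.6, 77.9, 57.5]
tcp_rot: [3.141, -0.0, -1.398]
ft_force: [0.3, -0.3, -0.5]
opening: 0.001
```

No contact at a reported z of 57.5, so the reported TCP sits below the true tip. I'll probe lower.

```bash
python3 -m pendant '[[0,0,2,0],[0,0,4,0],[0,0,5,0],[0,0,5,0]]'; python3 -m pendant '[[0,0,1,0],[0,0,2,0],[0,0,3,0],[0,0,3,0]]'
```

```text
t: 7.18
eef_pos: [514.6, 77.9, 52.5]
tcp_rot: [3.141, -0.0, -1.398]
ft_force: [-0.5, -0.2, 0.9]
opening: 0.005
t: 7.68
eef_pos: [514.5, 77.9, 49.4]
tcp_rot: [3.141, -0.0, -1.398]
ft_force: [-0.5, -0.1, -0.3]
opening: 0.003
```

```bash
python3 -m pendant '[[0,0,1,0],[0,0,2,0],[0,0,2,0]]'; python3 -m pendant '[[0,0,1,0],[0,0,2,0],[0,0,2,0]]'
```

```text
t: 8.05
eef_pos: [514.5, 77.9, 47.3]
tcp_rot: [3.141, -0.0, -1.398]
ft_force: [-0.6, 0.4, 0.0]
opening: 0.003
t: 8.43
eef_pos: [514.5, 77.9, 45.2]
tcp_rot: [3.14, -0.0, -1.398]
ft_force: [-1.4, 0.1, 0.3]
opening: 0.003
```

```bash
python3 -c "
from h import *
from cell import vision
p=vision.read_camera('scene');c=(p['intrinsics'],p['R'],p['t']);k=p['pixels'][175:235,290:370]
w=np.array(state()['eef_pos']);print(w,proj(w,*c))
cv2.imwrite('pics/s5.png',cv2.resize(k,None,fx=10,fy=10,interpolation=cv2.INTER_CUBIC)[:,:,::-1])"
```

```text
[514.4836716   77.91043745  45.23838205] [[339.68356955 221.20155076]]
```

View pics/s5.png

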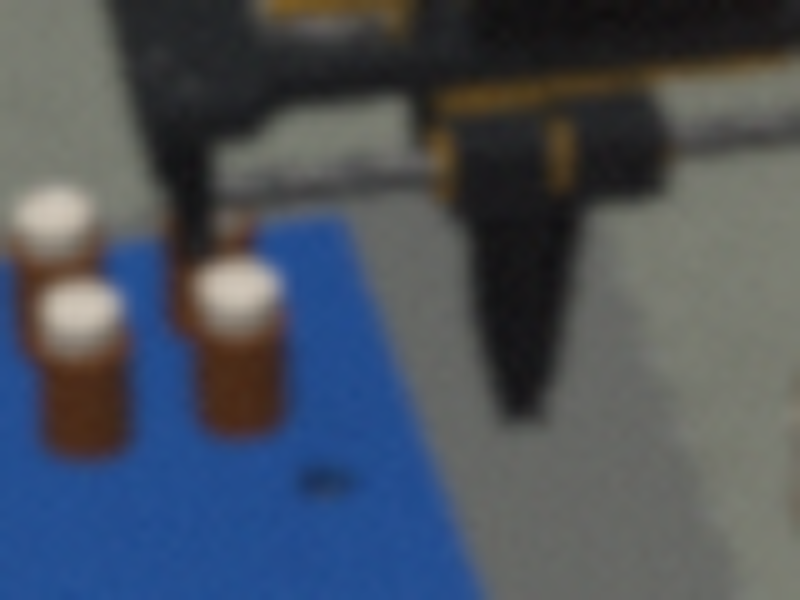

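```bash
python3 -c "
from h import *
im,*c=load('scene0.npz')
for z in (45,55,60,65):
  b=back([342.2,217.2],z,*c)[0];print(z,b.round(1),((b[:2]-SO)@MS).round(1))
"; python3 -m pendant '[[0,0,0.7,0],[0,0,1.4,0],[0,0,1.4,0]]'; python3 -m pendant '[[0,0,0.7,0],[0,0,1.4,0],[0,0,1.4,0]]'
```

```text
45 [500.1  84.5  45. ] [-69.3 130.6]
55 [511.2  83.7  55. ] [-58.5 127.9]
60 [516.8  83.3  60. ] [-53.1 126.5]
65 [522.3  82.9  65. ] [-47.7 125.1]
t: 8.85
eef_pos: [514.5, 77.9, 43.8]
tcp_rot: [3.14, -0.0, -1.398]
ft_force: [-0.7, 0.4, -0.2]
opening: 0.003
t: 9.22
eef_pos: [514.4, 77.9, 42.3]
tcp_rot: [3.14, -0.0, -1.398]
ft_force: [0.4, 1.0, 0.3]
opening: 0.001
```

```bash
for i in 1 2; do python3 -m pendant '[[0,0,0.7,0],[0,0,1.4,0],[0,0,1.4,0]]'; done
```

```text
t: 9.6
eef_pos: [514.4, 77.9, 40.9]
tcp_rot: [3.14, -0.0, -1.398]
ft_force: [-0.0, -0.7, -0.2]
opening: 0.005
t: 9.98
eef_pos: [514.3, 77.9, 39.4]
tcp_rot: [3.14, -0.0, -1.398]
ft_force: [0.1, 0.1, 1.1]
opening: 0.005
```

```bash
python3 -c "
from h import *
from cell import vision
p=vision.read_camera('scene');c=(p['intrinsics'],p['R'],p['t']);k=p['pixels'][150:250,240:400]
w=np.array(state()['eef_pos']);print(w,proj(w,*c))
cv2.imwrite('pics/s6.png',cv2.resize(k,None,fx=5,fy=5,interpolation=cv2.INTER_CUBIC)[:,:,::-1])
p=vision.read_camera('top');cv2.imwrite('pics/t6.png',p['pixels'][:,:,::-1])"
```

```text
[514.37670344  77.89728427  39.44194906] [[339.61074509 222.97196905]]
```

View pics/s6.png

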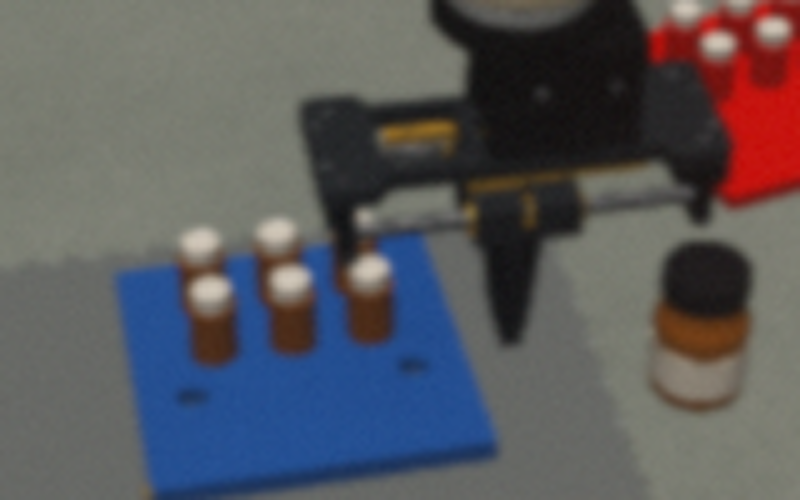

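View pics/t6.png

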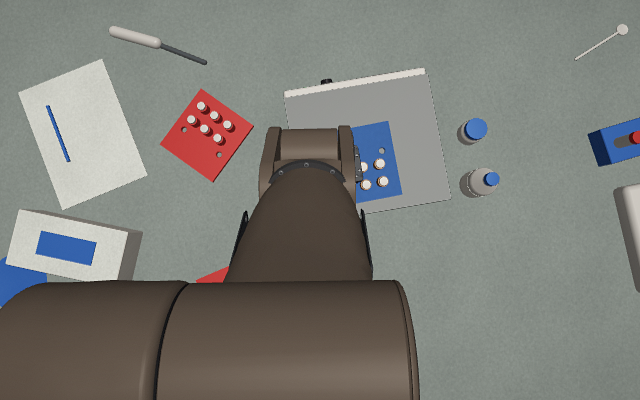

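```bash
python3 -m pendant '[[0,0,-55,0],[0,0,-110,0],[0,0,-110,0],[121,-161,-110,0],[121,-161,-110,0],[121,-161,-110,0],[121,-161,-110,0],[121,-161,-110,0]]'; python3 -m pendant '[[0,0,40,0],[0,0,80,0],[0,0,80,0]]';  python3 -c "
from h import *
from cell import vision
rows(105,0,60)
p=vision.read_camera('scene');c=(p['intrinsics'],p['R'],p['t']);k=p['pixels'][150:300,220:420]
w=np.array(state()['eef_pos']);print(w,proj(w,*c))
cv2.imwrite('pics/s7.png',cv2.resize(k,None,fx=4,fy=4,interpolation=cv2.INTER_CUBIC)[:,:,::-1])
p=vision.read_camera('top');c=(p['intrinsics'],p['R'],p['t']);print(proj(w,*c));cv2.imwrite('pics/t7.png',p['pixels'][:,:,::-1])"
```

```text
t: 11.08
eef_pos: [693.5, -13.8, 147.6]
tcp_rot: [3.138, 0.0, -1.399]
ft_force: [-0.2, 0.2, -0.4]
opening: 0.006
t: 11.45
eef_pos: [690.5, -12.6, 65.1]
tcp_rot: [3.132, 0.002, -1.398]
ft_force: [0.3, -0.5, 1.1]
opening: 0.003
row [ 1.5 -4.   5.1] turn -0.2
now S [101.    1.5] z 65.1 yaw rel -0.0037 F [ 0.3 -0.5  1.1] t 11.45 open 0.0
[692.00784422 -12.93617258  67.48234867] [[298.66445731 272.76705176]]
[[357.20753005  96.08103396]]
```

View pics/s7.png

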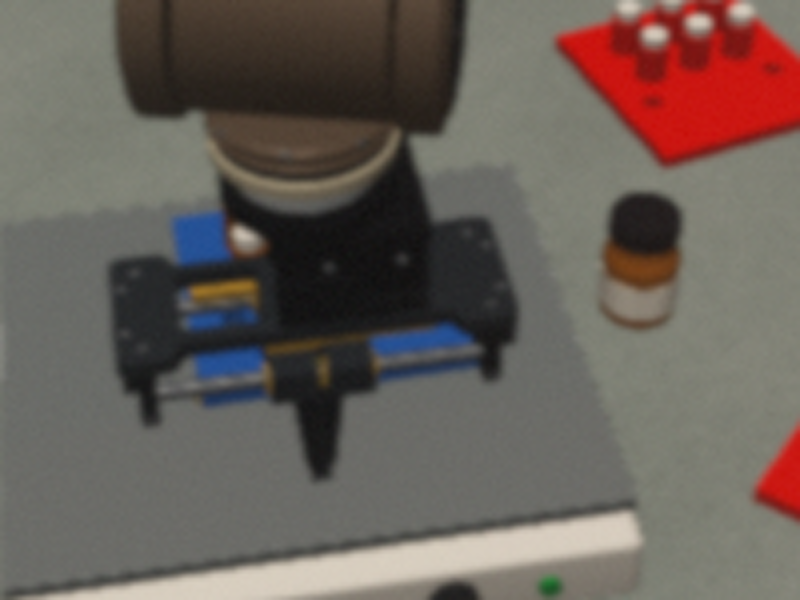

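View pics/t7.png

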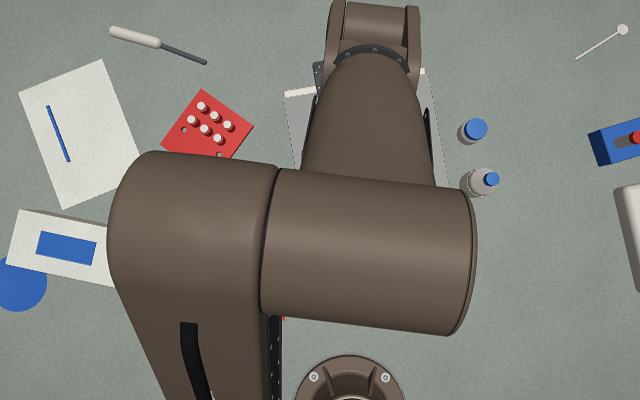

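```bash
python3 -m pendant '[[0,0,3,0],[0,0,6,0],[0,0,8,0],[0,0,8,0]]'; python3 -m pendant '[[0,0,2,0],[0,0,4,0],[0,0,5,0],[0,0,5,0]]'
```

```text
t: 12.05
eef_pos: [692.9, -13.2, 60.8]
tcp_rot: [3.138, 0.0, -1.398]
ft_force: [-0.0, 0.7, -0.3]
opening: 0.003
t: 12.55
eef_pos: [692.9, -13.2, 55.7]
tcp_rot: [3.138, 0.0, -1.398]
ft_force: [-0.0, -0.0, -1.1]
opening: 0.005
```

```bash
for i in 1 2 3; do python3 -m pendant '[[0,0,1,0],[0,0,2,0],[0,0,2,0]]'; done
```

```text
t: 12.92
eef_pos: [692.9, -13.2, 53.6]
tcp_rot: [3.138, 0.0, -1.398]
ft_force: [-0.0, 0.5, 0.5]
opening: 0.003
t: 13.3
eef_pos: [692.8, -13.2, 51.5]
tcp_rot: [3.138, 0.0, -1.398]
ft_force: [-0.9, 1.0, -0.1]
opening: 0.004
t: 13.68
eef_pos: [692.7, -13.2, 49.4]
tcp_rot: [3.138, 0.001, -1.398]
ft_force: [0.6, -0.5, -0.3]
opening: 0.003
```

```bash
for i in 1 2 3; do python3 -m pendant '[[0,0,1.2,0],[0,0,2.4,0]]'; done
```

```text
t: 13.92
eef_pos: [692.7, -13.2, 46.9]
tcp_rot: [3.138, 0.0, -1.398]
ft_force: [0.8, -0.3, -0.6]
opening: 0.004
t: 14.18
eef_pos: [692.7, -13.2, 44.4]
tcp_rot: [3.138, 0.001, -1.398]
ft_force: [0.1, 0.9, 0.3]
opening: 0.005
t: 14.42
eef_pos: [692.7, -13.2, 41.9]
tcp_rot: [3.138, 0.0, -1.398]
ft_force: [-1.4, 0.6, 0.4]
opening: 0.002
```

```bash
for i in 1 2 ; do python3 -m pendant '[[0,0,1.2,0],[0,0,2.4,0]]'; done; python3 -c "
from h import *
from cell import vision
p=vision.read_camera('scene');c=(p['intrinsics'],p['R'],p['t']);k=p['pixels'][150:300,220:420]
w=np.array(state()['eef_pos']);print(w,proj(w,*c))
cv2.imwrite('pics/s8.png',cv2.resize(k,None,fx=4,fy=4,interpolation=cv2.INTER_CUBIC)[:,:,::-1])"
```

```text
t: 14.68
eef_pos: [692.7, -13.2, 39.4]
tcp_rot: [3.138, 0.0, -1.398]
ft_force: [0.5, -0.1, 0.7]
opening: 0.006
t: 14.92
eef_pos: [692.7, -13.2, 36.9]
tcp_rot: [3.138, 0.001, -1.398]
ft_force: [-0.2, 0.2, 0.1]
opening: 0.005
[692.5825063  -13.18448947  36.75096289] [[299.01839649 282.86551053]]
```

View pics/s8.png

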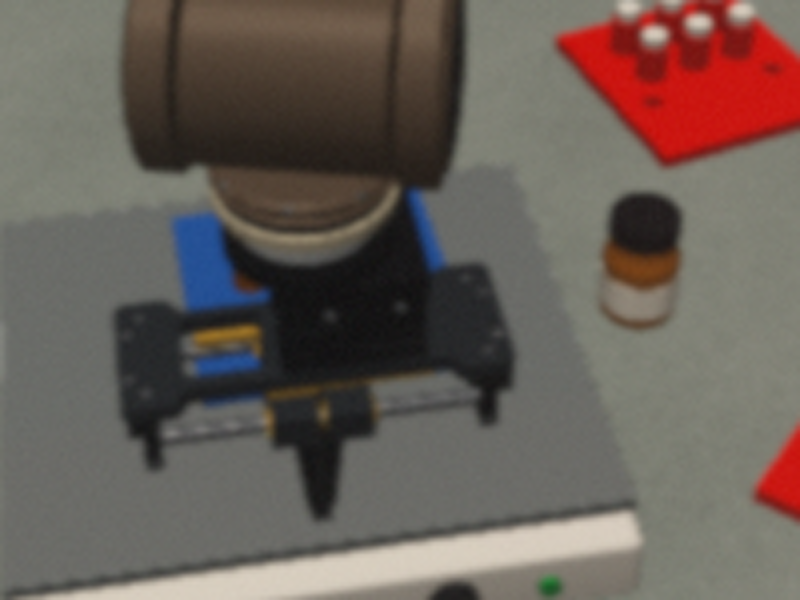

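```bash
python3 -c "
from h import *
im,*c=load('scene0.npz')
O=[((278.9,-559,189.85),(88.4,112.3),-1.108),((514.7,77.8,62.6),(342.4,211.5),-1.398),((514.5,77.9,45.2),(342.2,217.2),-1.398),((692,-12.9,67.5),(300,269.5),-1.398),((692.6,-13.2,36.75),(300,279.5),-1.398),((520.5,44.7,63.3),(328.3,213.0),-1.398)]
P=np.array([o[0] for o in O]);U=np.array([o[1] for o in O])
s=least_squares(lambda d:(proj(P+d,*c)-U).ravel(),[0,0,0]);print(s.x,s.fun.reshape(-1,2).round(1))
s=least_squares(lambda d:(proj(P[1:]+d,*c)-U[1:]).ravel(),[0,0,0]);print(s.x,s.fun.reshape(-1,2).round(1))
def f(d):
  a=d[3];R=np.array([[np.cos(a),-np.sin(a),0],[np.sin(a),np.cos(a),0],[0,0,1]]);return (proj(P@R.T+d[:3],*c)-U).ravel()
s=least_squares(f,[0,0,0,0]);print(s.x,s.fun.reshape(-1,2).round(1))
"
```

```text
[ 9.8172443   4.52875788 22.29955516] [[-0.8  1. ]
 [-0.1 -0.1]
 [-0.1 -0.2]
 [ 0.5 -0.4]
 [ 0.8  0. ]
 [-0.4 -0.1]]
[13.73460989  4.23024968 25.7114861 ] [[-0.2 -0.1]
 [-0.1 -0.2]
 [ 0.2 -0.1]
 [ 0.5  0.4]
 [-0.5 -0.1]]
[ 1.23154627e+01  8.58599678e+00  2.44433624e+01 -7.28708368e-03] [[ 0.  -0. ]
 [ 0.1  0.1]
 [ 0.1 -0. ]
 [-0.1 -0.2]
 [ 0.2  0.2]
 [-0.3  0. ]]
```

```bash
for i in 1 2 3; do python3 -m pendant '[[0,0,0.8,0],[0,0,1,0]]'; done
```

```text
t: 15.22
eef_pos: [692.6, -13.2, 36.1]
tcp_rot: [3.138, 0.001, -1.398]
ft_force: [-2.0, -0.9, 5.8]
opening: 0.007
t: 15.48
eef_pos: [692.7, -13.2, 36.1]
tcp_rot: [3.138, 0.0, -1.398]
ft_force: [-3.9, 1.2, 10.3]
opening: 0.002
t: 15.72
eef_pos: [692.7, -13.2, 36.1]
tcp_rot: [3.139, 0.0, -1.398]
ft_force: [-5.2, 0.9, 11.0]
opening: 0.005
```

```bash
cat >> h.py <<'E'
OFF=np.array([12.5,4.7,23.9])
_st=state
def state():
    s=_st();s["eef_pos"]=np.array(s["eef_pos"])+OFF;return s
E
python3 -m pendant '[[0,0,-50,0],[0,0,-80,0]]'; python3 -c "
from h import *
rows(-56,120,64)"
```

```text
t: 15.98
eef_pos: [693.4, -13.2, 118.1]
tcp_rot: [3.14, -0.0, -1.398]
ft_force: [0.9, 1.4, -0.0]
opening: 0.005
row [-116.5  173.4   78. ] turn -0.2
now S [116.9   2.8] z 142.0 yaw rel -0.0039 F [ 0.9  1.4 -0. ] t 15.975 open 0.01
```

```bash
python3 -m pendant '[[-116,173,0,0],[-116,173,0,0],[-116,173,0,0],[-116,173,0,0],[-116,173,0,0],[-116,173,50,0],[-116,173,77,0],[-116,173,77,0]]'; python3 -c "
from h import *
rows(-56,100,64)"
```

```text
t: 16.98
eef_pos: [503.1, 70.8, 39.7]
tcp_rot: [3.137, 0.0, -1.399]
ft_force: [-0.0, 0.8, 0.5]
opening: -0.0
row [19.   0.2 -0.4] turn -0.3
now S [-55.7 119. ] z 63.6 yaw rel -0.0044 F [-0.   0.8  0.5] t 16.975 open -0.0
```

```bash
python3 -m pendant '[[8,0,0,0],[14,0,0,0],[18,0,0,0],[20,0,0,0],[22,0,0,0],[24,0,0,0]]'; python3 -c "
from h import *
rows(-56,87,64);look2([-44,19,.02])"
```

```text
t: 17.73
eef_pos: [507.4, 47.2, 40.1]
tcp_rot: [3.138, 0.0, -1.398]
ft_force: [-0.9, 4.2, 6.0]
opening: 0.002
row [ 8.1  0.4 -0. ] turn -0.2
now S [-55.6  95. ] z 64.0 yaw rel -0.0043 F [-0.9  4.2  6. ] t 17.725 open 0.0
plate S x -44.8 y 11.6 yaw 0.0338 edges far,-y,near,+y [(59, 0.03), (80, -0.0), (32, 0.06), (0, None)]
```

```bash
python3 -m pendant '[[-4,0,0,0],[-4,-14,0,0],[0,-14,0,0],[3,-14,0,0],[6,-14,0,0],[9,-14,0,0],[11,-14,0,0],[11,-14,0,0]]'; python3 -c "
from h import *
rows(-56,87,64);look2([-44,2,.02],'p3')"
```

```text
t: 18.77
eef_pos: [523.2, 38.4, 40.0]
tcp_rot: [3.138, -0.0, -1.399]
ft_force: [1.3, -0.4, -0.3]
opening: -0.001
row [-3.4 14.4 -0.1] turn -0.3
now S [-41.6  83.5] z 63.9 yaw rel -0.0045 F [ 1.3 -0.4 -0.3] t 18.775 open -0.0
plate S x -47.3 y -2.0 yaw 0.0273 edges far,-y,near,+y [(21, 0.12), (80, 0.0), (34, 0.07), (0, None)]
```

View pics/p3.png

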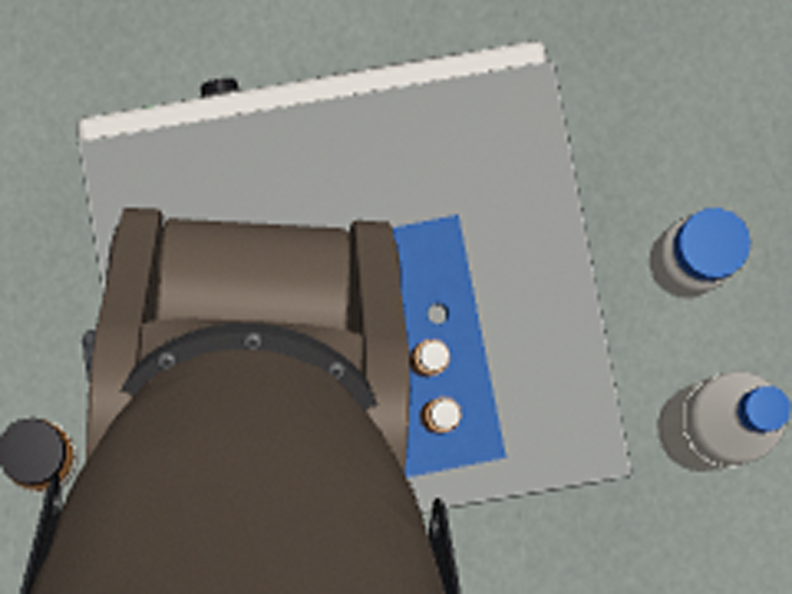

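```bash
python3 -m pendant '[[-15,0,0,0],[-15,0,-50,0],[-10,0,-80,0],[40,60,-80,0],[85,113,-80,0],[85,113,-80,0],[85,113,-80,0],[85,113,-80,0]]' 0; python3 -c "
from h import *
rows(-157,-2,64); look2([-47,-2,.027],'p4')"
```

```text
t: 19.82
eef_pos: [427.4, -63.9, 120.5]
tcp_rot: [3.138, -0.0, -1.398]
ft_force: [-1.1, 0.0, -0.4]
opening: 0.788
row [ 1.8  3.1 80.4] turn -0.2
now S [-153.9   -0.3] z 144.4 yaw rel -0.004 F [-1.1  0.  -0.4] t 19.825 open 0.79
plate S x -47.5 y -2.0 yaw 0.0271 edges far,-y,near,+y [(80, 0.0), (61, 0.05), (0, None), (78, 0.04)]
```

View pics/p4.png

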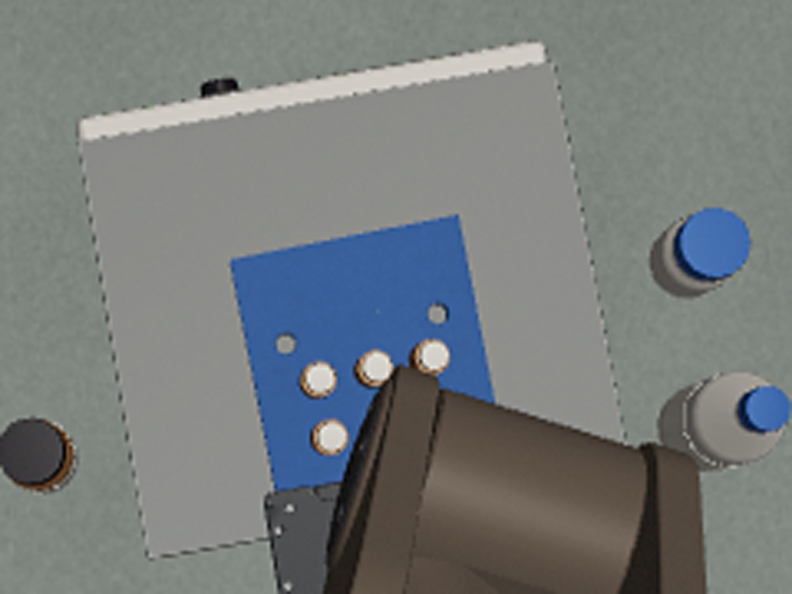

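```bash
python3 -m pendant '[[2,3,40,0],[2,3,80,0],[2,3,80,0]]' 0; python3 -c "
from h import *
rows(-140,-2,64); look2([-47,-2,.027])
from cell import vision
p=vision.read_camera('scene');k=p['pixels'][140:290,200:400]
cv2.imwrite('pics/s9.png',cv2.resize(k,None,fx=4,fy=4,interpolation=cv2.INTER_CUBIC)[:,:,::-1])"
```

```text
t: 20.25
eef_pos: [423.7, -65.2, 38.7]
tcp_rot: [3.134, 0.002, -1.396]
ft_force: [-0.3, 0.1, 0.6]
opening: 0.997
row [  1.  -17.7  -1.4] turn -0.1
now S [-157.7   -0.9] z 62.6 yaw rel -0.0022 F [-0.3  0.1  0.6] t 20.25 open 1.0
plate S x -47.4 y -2.0 yaw 0.0269 edges far,-y,near,+y [(80, 0.0), (74, -0.0), (0, None), (80, -0.0)]
```

View pics/s9.png

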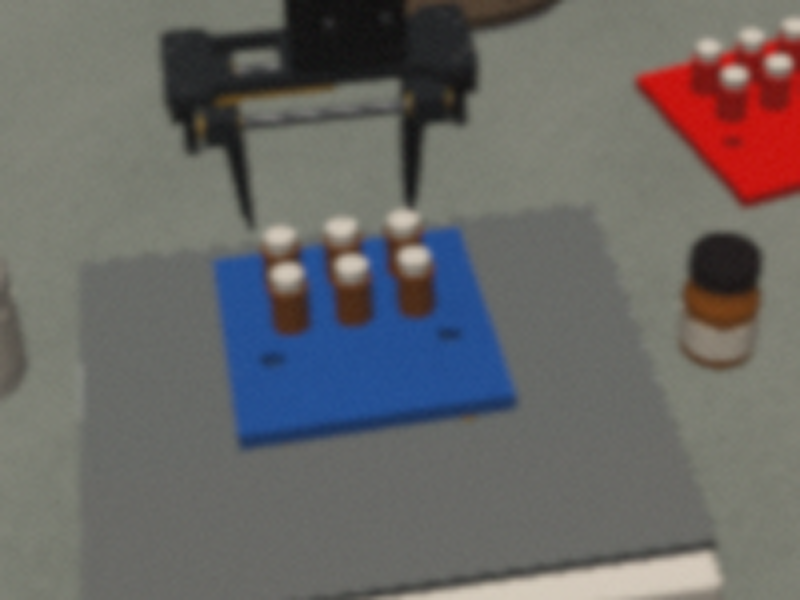

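```bash
python3 -c "
from h import *
from cell import vision
p=vision.read_camera('scene');c=(p['intrinsics'],p['R'],p['t']);im=p['pixels'].astype(float)
for y in (45,50,55):
  for z in (60,65): print(y,z,proj(np.r_[MS@[25,y]+SO,z],*c).round(1))
r=im[:,:,0]-im[:,:,2]
print(r[240:250,306:326].round().astype(int))
r=im[:,:,0]-im[:,:,2]
print(r[248:256,258:282].round().astype(int))
M=Rm(STH+.027,.07);W=MS@[-47.4,-2]+SO
print(proj(np.array([[80,75,0],[80,-75,0.]])@M.T+[*W,65.6],*c))
print(vision.find_in(p,'pin_left')[:2],vision.find_in(p,'pin_right')[:2])
"
```

```text
45 60 [[313.6 245.4]]
45 65 [[313.6 243.8]]
50 60 [[315.9 245.1]]
50 65 [[315.9 243.5]]
55 60 [[318.1 244.8]]
55 65 [[318.1 243.2]]
[[-109 -107 -106 -104 -103 -102 -101  -99  -97  -94  -91  -87  -85  -83
   -79  -75  -74  -71  -70  -67]
 [-102  -98  -96  -91  -89  -86  -85  -80  -79  -78  -73  -71  -68  -66
   -63  -63  -62  -60  -58  -54]
 [ -82  -77  -77  -73  -71  -69  -67  -63  -61  -61  -56  -55  -53  -53
   -49  -49  -45  -40  -36  -35]
 [ -65  -62  -61  -59  -58  -56  -55  -52  -45  -37  -26  -23  -23  -25
   -27  -26  -24  -16  -11  -10]
 [ -56  -49  -47  -43  -40  -35  -33  -28  -21   -5   10   15    8    0
    -6   -5   -5   -2   -1   -1]
 [ -31  -28  -23  -20  -16  -12   -9   -9   -5    5   16   16    9    7
     0    1    0    1    1    1]
 [ -10   -7   -7   -4   -3    0    1    2    2    3    7    7    2    2
     1    1    2    3    1    2]
 [   0    0    1    1    1    3    0    0    1    1    0    1    2    1
     1    1    0    2    0    1]
 [   1    1    2    1    1    0    0    1    0    1    2    2    2    2
     2    2    2    3    1    2]
 [   2    1    2    2  
[... 354 characters left out ...]
 -23
  -20 -15 -12  -8  -8  -7]
 [ -4 -16 -35 -45 -44 -40 -33 -33 -31 -27 -25 -20 -13  -5  -4  -7  -6  -5
   -4  -3   0   1   1   2]
 [ -2  -8 -20 -25 -22 -16 -10  -8 -10  -8  -6  -5   1   4   3   4   1   1
    2   3   1   3   3   3]
 [  4  -3  -4  -5  -5  -2   0   1  -1   0   0   1   3   3   2   1   2   2
    2   3   2   2   1   3]
 [  2   2   0   1   2   2   4   1   2   2   2   2   3   3   2   3   2   3
    3   2   3   2   3   2]
 [  3   4   4   2   3   4   2   2   3   3   2   2   3   3   3   4   3   3
    3   4   2   4   2   2]]
[[327.71697415 241.65704224]
 [258.41919718 252.27748061]]
[{'at': [-45.0, 148.5, 907.8], 'confidence': 0.67}] [{'at': [-48.0, 145.5, 900.7], 'confidence': 0.94}]
```

```bash
python3 -m pendant '[[1,-10,-1,0],[1,-16,-1,0],[1,-21,-1,0],[1,-26,-1,0],[1,-30,-1,0],[1,-34,-1,0],[1,-38,-1,0],[1,-38,-1,0]]'; python3 -c "
from h import *
rows(-100,-2,64); look2([-33,-2,.01],None,.077)"
```

```text
t: 21.5
eef_pos: [463.5, -60.7, 42.6]
tcp_rot: [3.141, -0.001, -1.397]
ft_force: [-0.3, -0.3, 0.5]
opening: 1.002
row [ -1.6 -17.8   2.5] turn -0.2
now S [-117.8   -3.5] z 66.5 yaw rel -0.003 F [-0.3 -0.3  0.5] t 21.5 open 1.0
plate S x -37.5 y -4.3 yaw -0.0018 edges far,-y,near,+y [(80, -0.0), (49, -0.04), (0, None), (65, -0.03)]
```

```bash
python3 -m pendant '[[0,12,0,0],[0,12,-45,0],[0,12,-80,0],[60,-40,-80,0],[99,-83,-80,0],[99,-83,-80,0],[99,-83,-80,0],[99,-83,-80,0]]' 1; python3 -m pendant '[[0,0,0,0],[0,0,45,0],[0,0,80,0],[0,0,82,0]]'; python3 -c "
from h import *
rows(-35,-80,64); look2([-37,-4,0],'p5',.077)"
```

```text
t: 22.55
eef_pos: [560.8, -143.0, 122.6]
tcp_rot: [3.14, -0.001, -1.397]
ft_force: [-0.5, 0.1, 0.3]
opening: 0.217
t: 23.05
eef_pos: [559.2, -142.3, 39.1]
tcp_rot: [3.136, 0.001, -1.396]
ft_force: [-0.3, 0.3, 0.6]
opening: 0.007
row [-20.6  -2.9  -1. ] turn -0.1
now S [ -37.9 -100.6] z 63.0 yaw rel -0.0023 F [-0.3  0.3  0.6] t 23.05 open 0.01
plate S x -37.5 y -4.2 yaw -0.0019 edges far,-y,near,+y [(80, 0.01), (15, -0.12), (10, 0.09), (50, -0.03)]
```

View pics/p5.png

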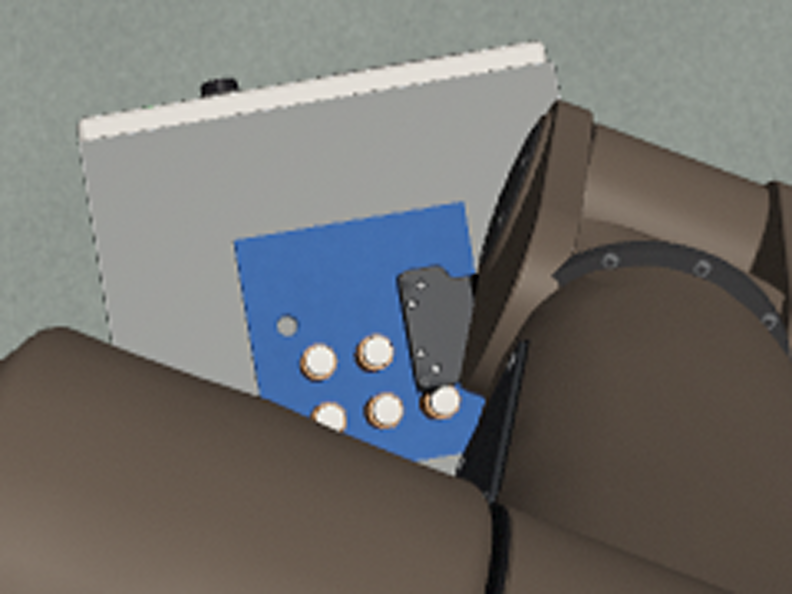

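```bash
python3 -m pendant '[[-8,0,-1,0],[-12,0,-1,0],[-15,0,-1,0],[-17,0,-1,0],[-17,0,-1,0]]'; python3 -c "
from h import *
rows(-35,-80,64); look2([-37,-4,0],None,.077)"
```

```text
t: 23.72
eef_pos: [557.2, -125.8, 41.5]
tcp_rot: [3.139, 0.0, -1.396]
ft_force: [-0.1, -0.3, -0.6]
opening: 0.008
row [-4.  -2.   1.4] turn -0.1
now S [-37. -84.] z 65.4 yaw rel -0.0021 F [-0.1 -0.3 -0.6] t 23.725 open 0.01
plate S x -37.5 y -4.2 yaw -0.0014 edges far,-y,near,+y [(80, 0.02), (0, None), (22, 0.07), (66, 0.0)]
```

```bash
python3 -m pendant '[[-1.5,0,1,0],[-3,0,1,0],[-4.5,0,1,0],[-6,0,1,0]]'; python3 -c "
from h import *
rows(-35,-80,64); look2([-37,-3,0],None,.077)"
```

```text
t: 24.28
eef_pos: [556.1, -119.9, 40.4]
tcp_rot: [3.139, 0.0, -1.396]
ft_force: [0.4, -2.0, -0.5]
opening: 0.003
row [ 1.9 -2.   0.3] turn -0.1
now S [-37.  -78.1] z 64.3 yaw rel -0.0023 F [ 0.4 -2.  -0.5] t 24.275 open 0.0
plate S x -37.8 y 0.9 yaw 0.0008 edges far,-y,near,+y [(80, 0.01), (0, None), (25, 0.04), (69, -0.0)]
```

```bash
python3 -m pendant '[[14,0,0,0],[14,0,-50,0],[5,20,-80,0],[-40,60,-80,0],[-80,103,-80,0],[-80,103,-80,0],[-80,103,-80,0],[-80,103,-80,0]]' 0; python3 -c "
from h import *
rows(-140,2,63)"
```

```text
t: 25.32
eef_pos: [442.0, -59.5, 120.7]
tcp_rot: [3.139, -0.0, -1.397]
ft_force: [-0.4, 0.3, -0.1]
opening: 0.79
row [-0.6  1.3 81.6] turn -0.2
now S [-138.7    1.4] z 144.6 yaw rel -0.0029 F [-0.4  0.3 -0.1] t 25.325 open 0.79
```

```bash
python3 -m pendant '[[0,2,45,0],[0,2,81,0],[0,2,82,0]]' 0; python3 -c "
from h import *
rows(-95,2,64); look2([-38,1,0],None,.077)"
```

```text
t: 25.7
eef_pos: [440.3, -60.5, 37.0]
tcp_rot: [3.137, 0.001, -1.398]
ft_force: [-0.3, -0.2, 0.8]
opening: 0.997
row [ -1.4 -45.5  -3.1] turn -0.2
now S [-140.5    0.8] z 60.9 yaw rel -0.0036 F [-0.3 -0.2  0.8] t 25.7 open 1.0
plate S x -37.9 y 1.3 yaw 0.0021 edges far,-y,near,+y [(80, -0.0), (66, -0.02), (0, None), (78, -0.01)]
```

```bash
python3 -m pendant '[[0,-10,-2,0],[0,-18,-2,0],[0,-23,-2,0],[0,-28,-2,0],[0,-33,-2,0],[0,-38,-2,0],[0,-43,-2,0],[0,-43,-2,0]]'; python3 -c "
from h import *
rows(-80,2,64); look2([-17,1,0],None,.08)"
```

```text
t: 26.75
eef_pos: [483.3, -53.0, 39.4]
tcp_rot: [3.138, 0.0, -1.397]
ft_force: [-0.3, -0.5, 0.4]
opening: 0.997
row [ -1.5 -16.9  -0.7] turn -0.2
now S [-97.    0.6] z 63.3 yaw rel -0.0034 F [-0.3 -0.5  0.4] t 26.75 open 1.0
plate S x -15.9 y 1.0 yaw -0.0043 edges far,-y,near,+y [(80, -0.0), (45, -0.07), (0, None), (64, -0.05)]
```

```bash
python3 -m pendant '[[0,-2,0,0],[0,-4,0,0],[0,-6,0,0],[0,-8,0,0],[0,-10,0,0],[0,-11,0,0]]'; python3 -c "
from h import *
rows(-80,2,64); look2([-5,1,0],None,.08)"
```

```text
t: 27.55
eef_pos: [494.2, -51.2, 39.3]
tcp_rot: [3.139, 0.0, -1.398]
ft_force: [0.0, -0.3, -0.4]
opening: 1.0
row [-1.5 -5.8 -0.8] turn -0.2
now S [-85.9   0.5] z 63.2 yaw rel -0.0034 F [ 0.  -0.3 -0.4] t 27.55 open 1.0
plate S x -5.5 y 0.9 yaw -0.0044 edges far,-y,near,+y [(80, -0.0), (43, -0.11), (0, None), (63, -0.07)]
```

```bash
python3 -m pendant '[[0,-1,0,0],[0,-2,0,0],[0,-3,0,0],[0,-3,0,0]]'; python3 -c "
from h import *
rows(-80,2,64); p=look2([-3,1,0],'p6',.08); look2([-3,1,0],None,.0)"; 
```

```text
t: 28.1
eef_pos: [497.4, -50.6, 39.4]
tcp_rot: [3.139, 0.0, -1.397]
ft_force: [0.3, 0.0, -0.2]
opening: 0.998
row [-1.6 -2.7 -0.7] turn -0.2
now S [-82.7   0.4] z 63.3 yaw rel -0.0034 F [ 0.3  0.  -0.2] t 28.1 open 1.0
plate S x -3.4 y 0.9 yaw 0.0033 edges far,-y,near,+y [(80, 0.0), (42, 0.38), (0, None), (62, 0.18)]
plate S x -1.1 y 0.1 yaw -0.0010 edges far,-y,near,+y [(80, -0.0), (42, -0.07), (0, None), (63, -0.05)]
```

View pics/p6.png

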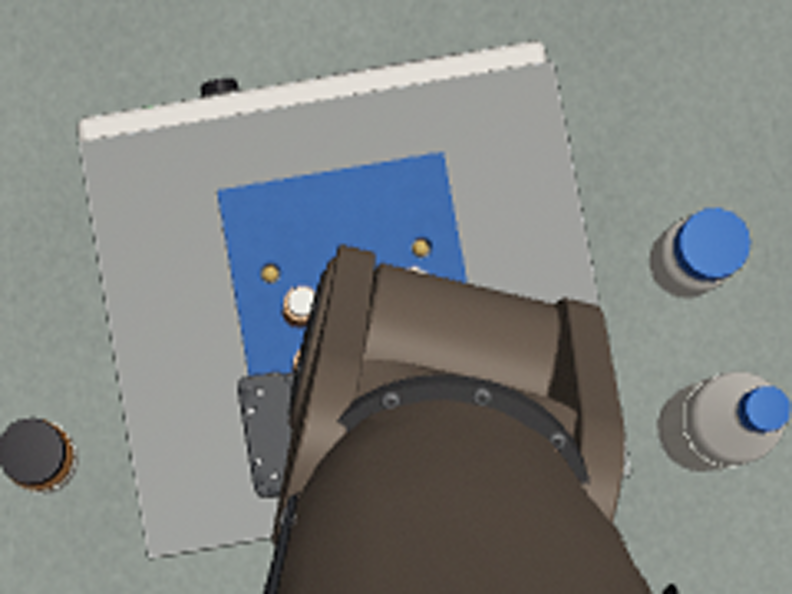

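Both brass pins show in the holes, at crop (270,273) and (421,247), and the flat-plate model now fits the outline better than the tilted one. I'll retreat and verify.

```bash
python3 -m pendant '[[0,10,0,0],[0,25,0,0],[0,40,-20,0],[0,40,-75,0],[0,40,-120,0],[40,40,-150,0],[100,40,-150,0],[160,40,-150,0]]'; python3 -m pendant '[[0,0,0,0],[60,0,0,0],[120,0,0,0],[120,0,0,0],[120,0,0,0]]'; python3 -c "
from h import *
p=look2([-1,0,0],'p7',.0); look2([-1,0,0],None,.08)
from cell import vision
q=vision.read_camera('scene');k=q['pixels'][140:290,200:400]
cv2.imwrite('pics/s10.png',cv2.resize(k,None,fx=4,fy=4,interpolation=cv2.INTER_CUBIC)[:,:,::-1])
print(vision.read_camera('top')['shot'])
"
```

```text
t: 29.2
eef_pos: [485.1, -216.6, 189.9]
tcp_rot: [3.14, -0.0, -1.397]
ft_force: [1.1, 0.0, 0.5]
opening: 1.0
t: 29.82
eef_pos: [505.0, -333.5, 189.5]
tcp_rot: [3.139, 0.001, -1.397]
ft_force: [-0.3, 0.4, -0.1]
opening: 1.0
plate S x -1.3 y 0.1 yaw -0.0004 edges far,-y,near,+y [(80, 0.0), (80, 0.01), (80, 0.0), (80, 0.01)]
plate S x -2.1 y 0.8 yaw 0.0082 edges far,-y,near,+y [(80, 0.68), (80, 0.26), (80, 0.63), (80, 0.24)]
40
```

View pics/p7.png

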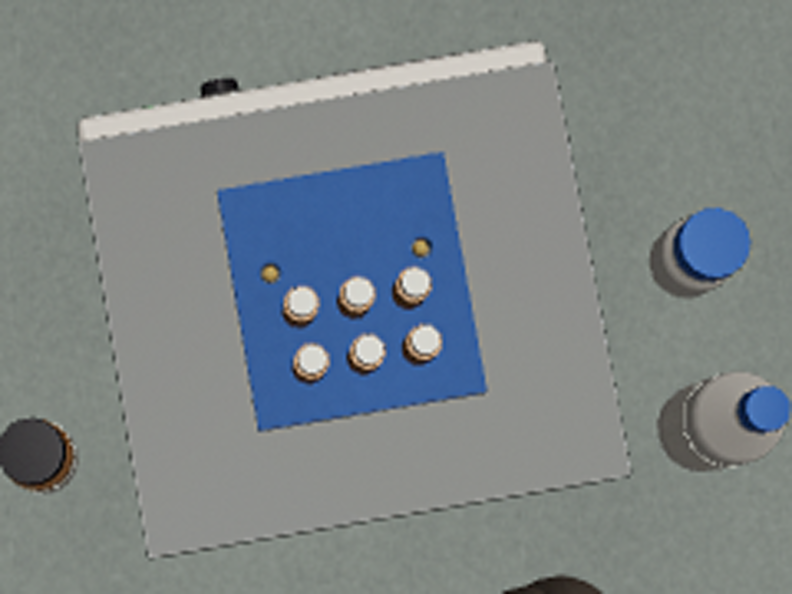

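View pics/s10.png

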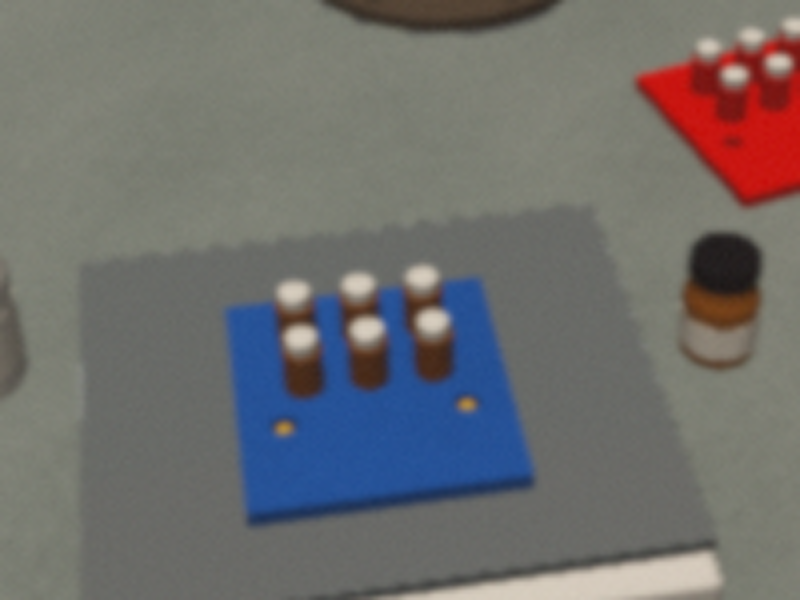

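```bash
python3 -c "
from cell import job,env
print(env.state()['ft_force'],env.state()['t']); print(job.job_done())"
```

```text
[ 0.15735835 -0.36452711 -0.42390646] 30.025
the job is handed in; nothing more can be done
None
```

The carrier is seated over both pins and lies flat. I handed the job in at t ≈ 30 s; no verdict was reported. I pushed the plate's left edge with the closed fingertips, then its near edge with the open fingers. A small push back from the right edge corrected the drift, and a slow push on the near edge dropped it over the pins.

**Last checks:**
- **Fit:** with the plate modelled as flat, its outline in the top view matches to 0.01 px. With a tilt of 0.08 rad it is up to 0.7 px off.
- **Pins:** brass shows in both holes in both views.
- **Offset:** the plate measures x −1.3, y 0.1 mm and yaw −0.0004 rad. My estimate of the shaker's x is only good to a millimetre or two.
- **Other things:** the cup, bottle and jar look unmoved in the pictures, and the hand is clear with no force on it.

**What disagreed:**
- **Fingertip height:** the reported TCP was about 24 mm lower than the real fingertips, so my first side push passed over the plate without touching it. I found this from the pictures, then confirmed it by touching the platform (about 11 N) and corrected for it.
- **Shaker position:** its visible edges did not agree on its position in x. I settled that from bits of brass showing under the plate.

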